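# Clip the lid rest onto its dock beside the griddle and lock it

## Task

Clip the wooden lid rest onto the metal dock on the counter: hook its steel lip under the roof of the dock's low rail, with the block level with the rail's ends, and rock it down until its sprung foot clicks under the dock's tall rail. Then swing the dock's lock handle a quarter turn, over its hump, until it drops into the low notch with its tongue over the lid rest, and let go. Leave the other things on the counter where they are.

Things in the scene. Friction and masses are not known exactly. Their poses are not given: they have to be found in the camera images.
- lid_rest: Loose wooden lid rest, about 0.3 kg, lying flat at the start: a block 80 (x) x 100 (y) x 24 mm high with an upright rib on top, a flat steel lip sticking out at -x and a sprung steel foot at +x. Origin: centre of the block's underside; z up, x from lip to foot.
- rib (a point): Centre of the top of the lid rest's rib, (0, 0, 74) mm in its frame. The rib, the place to grip, is 30 (x) x 40 (y) mm and rises 50 mm from the block's top (z 24 to 74).
- lip (a point): Middle of the lip's outer lower edge, (-64, 0, 0) mm in the lid rest's frame. The lip is a steel plate 4 mm thick (z 0 to 4), 80 mm wide in y, reaching 24 mm past the block (x -40 to -64).
- foot (a joint): How far the sprung foot is pushed into the block, m: 0 = fully out, 0.0105 at most. Spring: 3 N at 0 and 0.5 N more per mm.
- foot_nose (a point): Middle of the foot's upper outer edge: (50, 0, 10) mm in the lid rest's frame while the foot is out. The foot sticks out 10 mm (x 40 to 50), y -20 to 20, z 2 to 10.
- dock: Metal dock fixed to the counter. Origin on the counter midway between its two rails; x from the low hook rail to the tall catch rail, y to the lock handle, z up. Base plate top at z 8 mm: there the lid rest sits flat between the rails, lip at the low rail, axes along the dock's, origins at the same x, y to a few mm. Rails run along y, 110 mm long (y -55 to 55). The block goes in only tilted, foot end up 25 to 30 degrees.
- hook_rail (a point): Lower inner edge of the low rail's roof, middle, (-52, 0, 20) mm in the dock frame. The roof is z 20 to 26, the wall's inner face at x -66: a slot for the lip, 12 mm high and 14 mm deep, open to +x. At 28 degrees of tilt the lip enters up to about 12 mm; it goes to the wall as it is rocked down.
- catch_rail (a point): Upper inner edge of the tall rail's roof, middle, (44, 0, 24) mm in the dock frame; roof z 20 to 24. A lead-in slope rises from this edge outward to (56, 0, 44) and pushes the foot in; once below z 20 it springs out under the roof (room to x 58). Clicking takes roughly 8 to 18 N of push down at the foot end.
- lock_pivot (a point): On the lock handle's upright turning axis, at (0, 88, 42.5) mm in the dock frame.
- lock (a joint): Angle of the lock handle, rad: 0 to 0.1 = open (lever to dock -x, tongue to +x), growing clockwise seen from above to 1.571 = locked (lever to dock +y, tongue to -y over the lid rest's block). It rides on a cam: push it up a hump that peaks near 0.9 rad (about 2 to 6 N at the knob); past that its spring draws it into the low notch.
- lock_lift (a joint): Height of the lock handle on its cam, m: about 0 to -0.001 open, +0.007 on top of the hump, -0.008 down in the notch.
- lock_knob (a point): Centre of the top of the handle's knob: an upright black cylinder 22 mm in diameter, 38 mm high, on the lever's end 90 mm from the turning axis; top 88 mm above the counter when open, 95 on the hump, 80 locked. Lever and tongue: 18 mm wide, 8 thick; the tongue reaches 59 mm the other way, its underside when locked about 2 mm above the seated block.
- trivet: Bystander: plain wooden trivet block 110 x 100 x 24 mm, no rib, no lip. Origin under its centre; leave it.
- shaker: Bystander: glass salt shaker with steel twist cap, 48 mm diameter, 82 mm high. Origin under its centre; leave it.
- spatula: Bystander: red plastic spatula, 240 mm long, lying flat. Origin under its middle; leave it.
- press: Bystander: round aluminium arepa press, 156 mm in diameter, 58 mm high with its lever. Origin under its centre; leave it.
- mug: Bystander: white mug, 80 mm diameter, 88 mm high. Origin under its centre; leave it.
- bowl: Bystander: clay bowl, 124 mm diameter, 50 mm high. Origin under its centre; leave it.
- jar: Bystander: glass jar, 68 mm diameter, 100 mm high. Origin under its centre; leave it.

How it is judged:
By the outcome, as a careful person would: the job done as asked, in the order asked, and still so for the second after the job is handed in, with the robot touching nothing.
It also fails if it takes over 61 s, if anything falls off the work surface, if the arm or the gripper's body presses on something with over 40 N, if the wrist force passes 120 N, or if a joint passes its speed limit or range.

## Robot

A 6-joint arm with a two-finger parallel gripper is mounted at the origin on the work surface. World frame = base frame: x ahead of the robot, y to its left, z up, the work surface at z = 0. Lengths are in mm, angles in rad, forces in N, time in s.
With the tool pointing down it reaches from about 400 to 925 mm from the base axis. Payload 12.5 kg.
Tool frame: the origin (TCP) lies on the centre line of the jaws, within the pads' length; the fingertips stand 25 mm ahead of it and the grasp point (between the pads) lies 6 mm ahead of it (env.tip_extent is the distance from the TCP to the fingertips, in mm); x points along the fingers, z is the direction in which the jaws open and shut, and the axes are right-handed (so a half turn about x gives the same grasp; the last joint's range is limited). The gripper opens to 95 mm and grips with 3 to 60 N. Pads are 20 mm wide; open, the fingers measure 119 mm over their backs; the gripper's body (75 mm by 180 mm) begins 59 mm behind the grasp point.
Start: joints at [1.149, 0.491, 1.559, -0, 1.092, -0.106], TCP at [194.093, 594.114, 239.661] pointing down, gripper open.
Joint ranges: [-3.1, 3.1], [-0.84, 2.19], [0.05, 2.79], [-1.13, 4.28], [0.06, 2.93], [-2.69, 2.69]. Speed limits (rad/s): [2.22, 2.22, 2.79, 3.14, 3.14, 3.14].

## Interface

Orientations are given as [roll, pitch, yaw] about the fixed x, y, z axes, in that order (R = Rz(yaw) Ry(pitch) Rx(roll)).
In Python, from cell import env gives the robot as it stands.
- The arm moves only by the tool step_arm, never from a script. Its argument "rows" is a list of rows, each a list of 6 numbers: the shift along the tool's x, y, z in mm, then the turn, a rotation vector about the tool's x, y, z in rad. In form: [[x, y, z, wx, wy, wz], ...]. A call has 1 to 8 rows; each row shifts and turns the pose as measured when the row begins, along the tool's axes as they then stand; what a row does not reach is not made up. A row lasts 1/8 s, in which the tool goes at most 62.5 mm and 10.7 degrees, less where a joint would pass 70% of its speed; a pose out of reach is approached as far as the arm can. A call is refused whole if a number of a shift passes 62.5 or a number of a turn 0.188, either way. A call with a gripper value outside its range is refused whole. "grip" is the finger opening in mm, from 0 to 95.1, set as the call begins (left out, the last holds). The fingers move at their own pace and stop on an object; the grip force is fixed at half the most. Time passes only in rows, so rows that do not move let the fingers close. It gives the time, the measured TCP pose, the force and the opening at its end, in the units of the state.
- env.state(): the state, without advancing time (a new reading comes with each control period).
- env.read_camera(name): name is "side" or "top" or "wrist"; returns the picture (400x640x3 uint8, red, green, blue); there is no depth.
- env.get_calibration(name): a dict with "fx", "fy", "cx", "cy" (pixels), "D" ([k1, k2, p1, p2, k3] as OpenCV has them; the pictures are not rectified), "pose" (4x4, takes a point from camera to world coordinates); the wrist camera has in their place "hand_eye" (4x4, takes a point from camera to tool coordinates, whose origin is the TCP and whose axes are the tool frame's). Camera axes: x right, y down, z forward; pixel columns grow to the right and rows downward; lengths in mm; the calibration is good to about 2 mm. A picture is of the moment at which its call begins: read the wrist's pose just before it. get_calibration takes no time and is no camera call.
- env.job_done(): hands the job in, once; it reports no verdict.
The state is a dict: "t": time; "joints": joint angles; "qvel": joint speeds; "tau": joint torques, N m; "eef_pos": TCP position; "tcp_rot": TCP orientation; "ft_force": force on the tool from outside, world axes, zero at the start; "moment": the same for the moment, N m; "opening": opening from 0.0 (shut) to 1.0 (fully open).
Only numpy, scipy, OpenCV 4.12 (cv2) and the standard library are available. Lean on these libraries where they do the work, as an engineer would, in place of code of your own. Each camera call takes 0.05 s, during which the arm holds its last target.

## Working session

There is one attempt and no reset: what is moved stays moved. The work goes in short steps, Python scripts to look and compute and a tool call to move; the robot and the scene stay as the last step left them, time stands still between calls to the robot, and variables do not carry over. Pictures are saved under pics/ and viewed, and the job is handed in when it is done.

Besides the shell and the picture viewer there is one more tool, called as name([rows], argument=value, ...), one row to a line, values as JSON. step_arm: Moves the arm, as the interface text tells. Its arguments: {"type":"object","properties":{"rows":{"type":"array","items":{"type":"array","items":{"type":"number"}}},"grip":{"type":"number"}},"required":["rows"]}

```bash
ls && mkdir -p pics && python3 - <<'E'
from cell import env
import cv2
print(env.state())
for n in ["top","side","wrist"]:
    im=env.read_camera(n); cv2.imwrite(f"pics/{n}0.png",im[:,:,::-1])
    c=env.get_calibration(n); print(n,{k:(v if not hasattr(v,'tolist') else v.tolist()) for k,v in c.items()})
E
```

```text
pics
{'t': 0.0, 'joints': array([ 1.14938807e+00,  4.91575552e-01,  1.55946086e+00, -2.46366359e-06,
        1.09172390e+00, -1.05590072e-01]), 'qvel': array([ 0.00021306,  0.00042163, -0.00143102,  0.00035451,  0.00232248,
        0.00030117]), 'tau': array([ 2.11884973e-03, -6.12643147e+01, -2.58184272e+01,  6.93621137e-02,
        4.81908477e-02, -1.21053454e-04]), 'eef_pos': array([194.00110586, 593.88968809, 239.04787778]), 'tcp_rot': array([ 3.03787384,  1.56962867, -1.99033219]), 'ft_force': array([ 0.5142731 , -0.33919688, -0.581996  ]), 'moment': array([-0.00068906, -0.04180743,  0.06004407]), 'opening': 1.001836598107651}
top {'fx': 468.2582966846332, 'fy': 468.2582966846332, 'cx': 329.2319837085087, 'cy': 194.3274855690543, 'D': [-0.06613476168723462, 0.0, 0.0, 0.0, 0.0], 'pose': [[-0.013827877908755021, -0.9807077609837882, 0.1949899416347044, 236.36625936180852], [-0.9998322592961285, 0.015903726643013878, 0.009084313384252467, -38.479868438257995], [-0.012010123369040846, -0.19483161710828445, -0.9807631711639824, 1298.960903747924], [0.0, 0.0, 0.0, 1.0]]}
side {'fx': 4
[... 188 characters left out ...]
822632, 0.5672627021549604, -297.43672710009554], [-0.6924322939168551, -0.4212850401434051, 0.5857101956534577, -854.4541324214972], [0.006373331041204388, -0.8153543936227966, -0.5789271054730821, 864.4939739465761], [0.0, 0.0, 0.0, 1.0]]}
wrist {'fx': 281.86839915454846, 'fy': 281.86839915454846, 'cx': 316.9313560166638, 'cy': 198.4860136266055, 'D': [-0.03845460334623693, 0.0, 0.0, 0.0, 0.0], 'hand_eye': [[0.0007144763981259117, -0.23272296321223795, 0.9725428072415068, -144.9422309109031], [-0.00016034998410578672, -0.9725430696308776, -0.2327229081994954, 66.30117817821433], [0.9999997319056426, 1.0327801528520655e-05, -0.0007321761928643258, 1.0896422213059198], [0.0, 0.0, 0.0, 1.0]]}
```

View pics/top0.png

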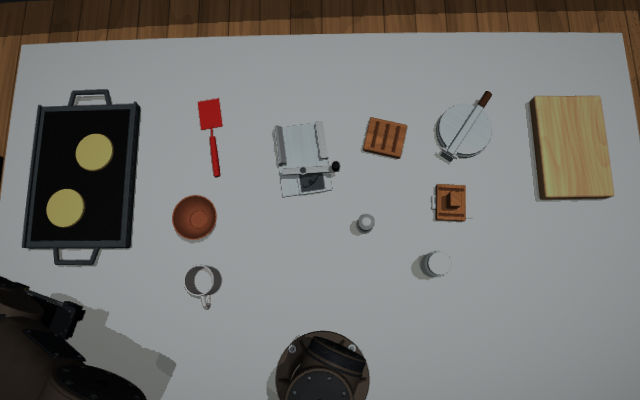

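View pics/side0.png

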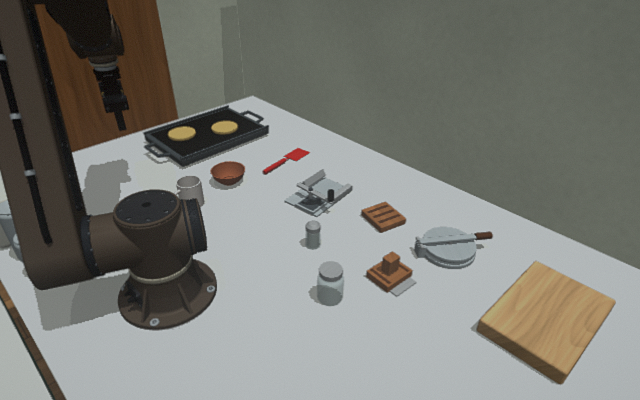

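View pics/wrist0.png

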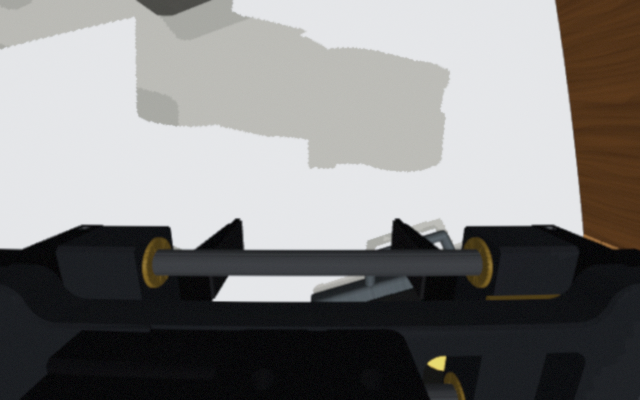

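```bash
cat > h.py <<'E'
import numpy as np, cv2
from scipy.spatial.transform import Rotation as R
def camT(env,n,state=None):
    c=env.get_calibration(n)
    K=np.array([[c['fx'],0,c['cx']],[0,c['fy'],c['cy']],[0,0,1]]);D=np.array(c['D'])
    if 'pose' in c: T=np.array(c['pose'])
    else:
        s=state; Tt=np.eye(4);Tt[:3,:3]=R.from_euler('xyz',s['tcp_rot']).as_matrix();Tt[:3,3]=s['eef_pos'];T=Tt@np.array(c['hand_eye'])
    return K,D,T
def ray(K,D,T,uv):
    u=cv2.undistortPoints(np.array(uv,float).reshape(-1,1,2),K,D).reshape(-1,2)
    d=np.c_[u,np.ones(len(u))]@T[:3,:3].T
    return T[:3,3],d
def onz(K,D,T,uv,z):
    o,d=ray(K,D,T,uv); return o+d*((z-o[2])/d[:,2])[:,None]
def proj(K,D,T,P):
    Ti=np.linalg.inv(T); return cv2.projectPoints(np.array(P,float).reshape(-1,1,3),Ti[:3,:3],Ti[:3,3],K,D)[0].reshape(-1,2)
def tri(rays):
    A=0;b=0
    for o,d in rays:
        d=d/np.linalg.norm(d);M=np.eye(3)-np.outer(d,d);A=A+M;b=b+M@o
    p=np.linalg.solve(A,b); return p,[np.linalg.norm(np.cross(p-o,d/np.linalg.norm(d))) for o,d in rays]
E
python3 - <<'E'
import cv2,numpy as np
a=cv2.imread('pics/top0.png');b=cv2.imread('pics/side0.png')
z=lambda im,x,y,w,h,s:cv2.resize(im[y:y+h,x:x+w],None,fx=s,fy=s,interpolation=cv2.INTER_CUBIC)
r1=np.hstack([z(a,265,110,80,60+35,5),z(a,422,170,60,72,5)[:0+360] if 0 else np.pad(z(a,422,170,60,72,5),((0,115),(0,0),(0,0)))])
cv2.imwrite('pics/ztop.png',r1)
r2=np.hstack([z(b,280,165,80,60,5),z(b,355,240,70,60,5)])
cv2.imwrite('pics/zside.png',r2)
E
```

```text
(no output)
```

View pics/ztop.png

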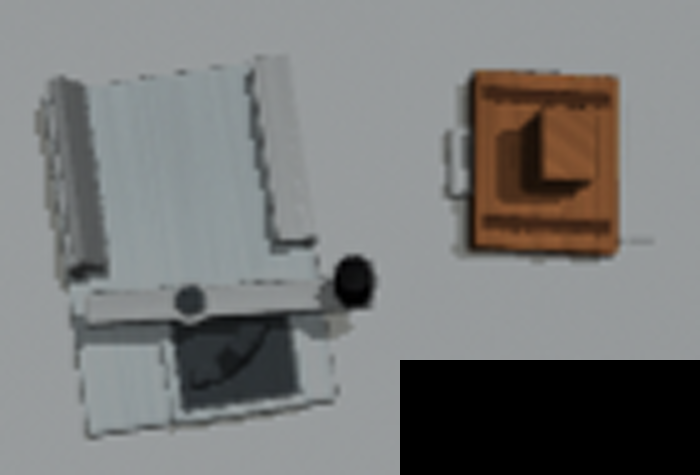

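View pics/zside.png

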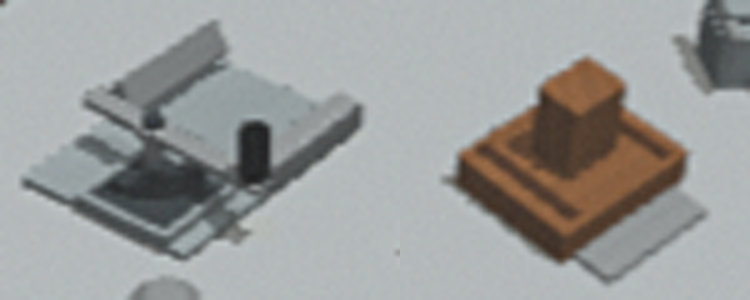

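```bash
python3 - <<'E'
from cell import env
from h import *
s=env.state()
print(R.from_euler('xyz',s['tcp_rot']).as_matrix().round(3))
t=camT(env,'top');sd=camT(env,'side')
a=cv2.imread('pics/top0.png')
# block top corners (zoom px -> image): zoom5 origin (422,170), offset 400
q=lambda x,y:(422+(x-400)/5,170+y/5)
z2=lambda x,y:(265+x/5,110+y/5)
print('block corners z24');print(onz(*t,[q(474,72),q(618,78),q(616,255),q(472,247)],24).round(1))
print('rib z74');print(onz(*t,[q(543,107),q(600,112),q(593,182),q(540,180)],74).round(1))
print('dock base plate corners (z8)');print(onz(*t,[z2(88,437),z2(335,400),z2(88,88),z2(250,68)],8).round(1))
print('knob z88',onz(*t,[z2(355,272)],88).round(1)); print('pivot',onz(*t,[z2(188,300)],52).round(1))
print('hook outer top z26',onz(*t,[z2(285,57),z2(315,240),z2(250,68),z2(270,246)],26).round(1))
s2=lambda x,y:(280+x/5,165+y/5); s3=lambda x,y:(355+(x-400)/5,240+y/5)
for nm,pt,ps in [('rib',q(570,145),s3(582,87)),('knob',z2(353,262),s2(255,126))]:
    o,d=ray(*t,[pt]);o2,d2=ray(*sd,[ps]);print(nm,tri([(o,d[0]),(o2,d2[0])]))
print('lip side z4',onz(*sd,[s3(608,282),s3(707,213)],4).round(1))
E
```

```text
[[-0.    -0.951  0.311]
 [-0.001  0.311  0.951]
 [-1.     0.    -0.001]]
block corners z24
[[ 513.2 -327.2   24. ]
 [ 508.5 -407.8   24. ]
 [ 409.  -399.7   24. ]
 [ 414.8 -320.3   24. ]]
rib z74
[[ 482.6 -351.8   74. ]
 [ 479.4 -382.3   74. ]
 [ 441.5 -375.9   74. ]
 [ 443.1 -347.6   74. ]]
dock base plate corners (z8)
[[486.3 104.8   8. ]
 [505.3 -34.5   8. ]
 [692.7 106.1   8. ]
 [703.1  11.9   8. ]]
knob z88 [[558.3 -46.5  88. ]]
pivot [[553.6  45.3  52. ]]
hook outer top z26 [[ 7.028e+02 -8.900e+00  2.600e+01]
 [ 5.938e+02 -2.470e+01  2.600e+01]
 [ 6.966e+02  1.120e+01  2.600e+01]
 [ 5.907e+02  7.000e-01  2.600e+01]]
rib (array([ 462.46930246, -365.71742454,   72.98500758]), [np.float64(0.7224992375665763), np.float64(0.7224992375665551)])
knob (array([563.39655162, -44.94981955,  87.00857153]), [np.float64(0.8941835522476278), np.float64(0.8941835522476359)])
lip side z4 [[ 419.5 -426.3    4. ]
 [ 498.4 -432.3    4. ]]
```

```bash
cat >> h.py <<'E'
def rot(yaw,tilt=0):
    """tool z at yaw (rad), pointing down; tilt: rotate about horizontal axis so that tool z end rises (foot up)"""
    Z=np.array([np.cos(yaw)*np.cos(tilt),np.sin(yaw)*np.cos(tilt),np.sin(tilt)])
    up=np.array([-np.cos(yaw)*np.sin(tilt),-np.sin(yaw)*np.sin(tilt),np.cos(tilt)])
    X=-up; return np.c_[X,np.cross(Z,X),Z]
def plan(s,p,Rt,n):
    R0=R.from_euler('xyz',s['tcp_rot']); p0=np.array(s['eef_pos'])
    w=(R0.inv()*R.from_matrix(Rt)).as_rotvec()/n; d=(np.array(p)-p0)/n
    for i in range(n):
        Ri=R0*R.from_rotvec(w*i); print([*(Ri.inv().apply(d)).round(1).tolist(),*w.round(4).tolist()])
E
python3 - <<'E'
from cell import env
from h import *
plan(env.state(),[700,45,260],rot(np.radians(98)),13)
E
```

```text
[-1.6, -50.1, -28.1, -0.035, -0.0001, -0.0]
[-1.6, -49.1, -29.8, -0.035, -0.0001, -0.0]
[-1.6, -48.0, -31.5, -0.035, -0.0001, -0.0]
[-1.6, -46.9, -33.2, -0.035, -0.0001, -0.0]
[-1.6, -45.7, -34.8, -0.035, -0.0001, -0.0]
[-1.6, -44.5, -36.4, -0.035, -0.0001, -0.0]
[-1.6, -43.2, -37.9, -0.035, -0.0001, -0.0]
[-1.6, -41.8, -39.4, -0.035, -0.0001, -0.0]
[-1.6, -40.4, -40.8, -0.035, -0.0001, -0.0]
[-1.6, -38.9, -42.2, -0.035, -0.0001, -0.0]
[-1.6, -37.4, -43.5, -0.035, -0.0001, -0.0]
[-1.6, -35.9, -44.8, -0.035, -0.0001, -0.0]
[-1.6, -34.3, -46.1, -0.035, -0.0001, -0.0]
```

step_arm([
  [-2, -50, -28, -0.035, 0, 0],
  [-2, -49, -30, -0.035, 0, 0],
  [-2, -48, -31, -0.035, 0, 0],
  [-2, -47, -33, -0.035, 0, 0],
  [-2, -46, -35, -0.035, 0, 0],
  [-2, -44, -36, -0.035, 0, 0],
  [-2, -43, -38, -0.035, 0, 0],
  [-2, -42, -39, -0.035, 0, 0],
])

```text
t: 1.15
eef_pos: [513.5, 250.7, 254.2]
tcp_rot: [2.459, 1.568, -2.274]
ft_force: [0.6, -0.1, 0.2]
opening: 1.002
```

step_arm([
  [-2, -40, -41, -0.035, 0, 0],
  [-2, -39, -42, -0.035, 0, 0],
  [-2, -37, -43, -0.035, 0, 0],
  [-2, -36, -45, -0.035, 0, 0],
  [-2, -34, -46, -0.035, 0, 0],
])

```text
t: 1.78
eef_pos: [716.2, 35.2, 263.7]
tcp_rot: [1.884, 1.568, -2.669]
ft_force: [-0.5, 0.6, 0.2]
opening: 0.999
```

```bash
python3 - <<'E'
from cell import env
from h import *
env.read_camera('top')
s=env.state();im=env.read_camera('wrist')
print(np.abs(s['qvel']).max(), s['eef_pos'],s['t']); np.savez('w1.npz',**s)
cv2.imwrite('pics/w1.png',im[:,:,::-1])
E
```

```text
0.1375724527127471 [719.64901087  29.68905687 263.00870715] 1.825
```

View pics/w1.png

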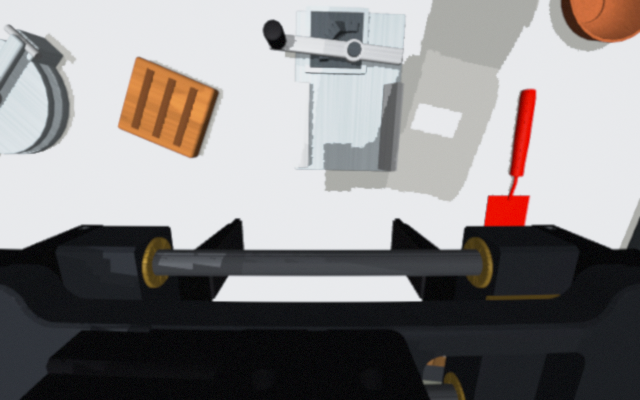

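```bash
python3 - <<'E'
from cell import env
from h import *
s=env.state();im=env.read_camera('wrist')
print(np.abs(s['qvel']).max(), s['eef_pos'],s['t']); np.savez('w1.npz',**s)
cv2.imwrite('pics/w1b.png',im[:,:,::-1])
b=im[:,:,::-1]
cv2.imwrite('pics/w1z.png',cv2.resize(b[5:180,255:415],None,fx=3.4,fy=3.4,interpolation=cv2.INTER_CUBIC))
E
```

```text
0.09285118467094504 [717.63149746  32.2140413  262.53497567] 1.875
```

View pics/w1z.png

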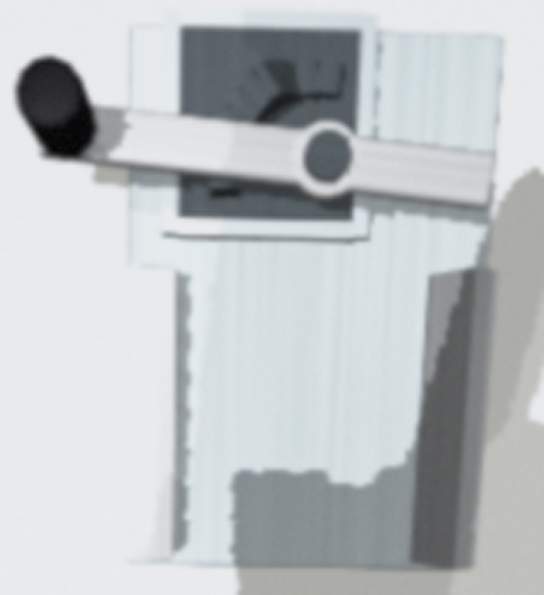

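```bash
python3 - <<'E'
from cell import env
from h import *
s=dict(np.load('w1.npz'))
w=camT(env,'wrist',s)
q=lambda L:[(255+u/3.4,5+v/3.4) for u,v in L]
def f(nm,L,z): print(nm,onz(*w,q(L),z)[:,:2].round(1).tolist())
f('hook inner z26',[(178,270),(174,555)],26)
f('catch inner z24',[(430,275),(410,562)],24)
f('catch outer z44',[(497,268),(472,568)],44)
f('base corners z8: TL,BL?,TR',[(129,26),(128,265),(128,562),(503,36)],8)
f('pivot z50',[(328,157)],50)
f('knob z88',[(47,87)],88)
P=proj(*w,[[563.4,-45,87]]);print(P, (P-[255,5])*3.4)
E
```

```text
hook inner z26 [[595.9, 1.7], [702.6, 16.0]]
catch inner z24 [[582.4, 96.0], [690.8, 110.2]]
catch outer z44 [[579.8, 115.6], [687.3, 129.6]]
base corners z8: TL,BL?,TR [[509.4, -30.7], [594.4, -19.1], [710.8, -3.0], [490.3, 109.3]]
pivot z50 [[554.8, 48.6]]
knob z88 [[558.7, -42.1]]
[[265.67021112  35.2801688 ]] [[ 36.27871782 102.95257392]]
```

```bash
python3 - <<'E'
from cell import env
from h import *
plan(env.state(),[525,-364,200],rot(np.radians(86)),8)
E
```

```text
[8.0, 31.3, -45.5, 0.0282, -0.0002, -0.0005]
[8.0, 30.0, -46.3, 0.0282, -0.0002, -0.0005]
[7.9, 28.7, -47.2, 0.0282, -0.0002, -0.0005]
[7.9, 27.4, -48.0, 0.0282, -0.0002, -0.0005]
[7.9, 26.0, -48.7, 0.0282, -0.0002, -0.0005]
[7.9, 24.6, -49.4, 0.0282, -0.0002, -0.0005]
[7.9, 23.2, -50.1, 0.0282, -0.0002, -0.0005]
[7.8, 21.8, -50.8, 0.0282, -0.0002, -0.0005]
```

step_arm([
  [8, 31, -45, 0.028, 0, 0],
  [8, 30, -46, 0.028, 0, 0],
  [8, 29, -47, 0.028, 0, 0],
  [8, 27, -48, 0.028, 0, 0],
  [8, 26, -49, 0.028, 0, 0],
  [8, 25, -49, 0.028, 0, 0],
  [8, 23, -50, 0.028, 0, 0],
  [8, 22, -51, 0.028, 0, 0],
], grip=70)

```text
t: 2.92
eef_pos: [518.1, -361.2, 197.9]
tcp_rot: [1.503, 1.566, 3.01]
ft_force: [1.1, -0.6, 0.9]
opening: 0.735
```

step_arm([
  [0, 0, 0, 0, 0, 0],
])

```text
t: 3.05
eef_pos: [516.3, -362.8, 197.3]
tcp_rot: [1.404, 1.565, 2.908]
ft_force: [-0.4, -0.0, -0.4]
opening: 0.733
```

```bash
python3 - <<'E'
from cell import env
from h import *
s=env.state();im=env.read_camera('wrist')
print(np.abs(s['qvel']).max(), s['eef_pos'],s['t']); np.savez('w2.npz',**s)
b=im[:,:,::-1]
cv2.imwrite('pics/w2.png',b)
E
```

```text
0.05541801803556707 [ 516.31421066 -362.81012007  197.26896538] 3.05
```

View pics/w2.png

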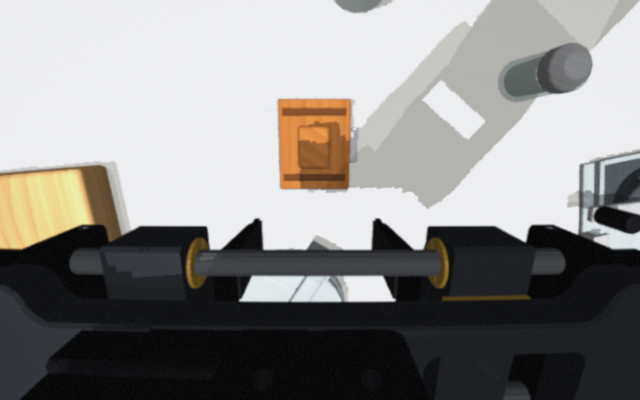

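```bash
python3 - <<'E'
from cell import env
from h import *
s=dict(np.load('w2.npz'));w=camT(env,'wrist',s)
b=cv2.imread('pics/w2.png')
hsv=cv2.cvtColor(b,cv2.COLOR_BGR2HSV)
m=((hsv[:,:,1]>110)&(hsv[:,:,0]<20)).astype(np.uint8); m[:, :230]=0;m[215:]=0
c=max(cv2.findContours(m,0,2)[0],key=cv2.contourArea)
r=cv2.minAreaRect(c);print(r); bx=cv2.boxPoints(r)
P=onz(*w,bx,24);print(P.round(1), P.mean(0).round(1))
e=[np.linalg.norm(P[i]-P[(i+1)%4]) for i in range(4)];print(np.round(e,1))
for i in range(4): d=P[(i+1)%4]-P[i];print(np.degrees(np.arctan2(d[1],d[0])).round(1))
cv2.imwrite('pics/w2z.png',cv2.resize(b[90:200,265:365],None,fx=5,fy=5,interpolation=cv2.INTER_CUBIC))
print('yaw tool',R.from_euler('xyz',s['tcp_rot']).as_matrix().round(3))
E
```

```text
((313.5, 143.5), (89.0, 71.0), 90.0)
[[ 412.8 -396.5   24. ]
 [ 418.  -320.2   24. ]
 [ 515.6 -324.4   24. ]
 [ 510.1 -406.    24. ]] [ 464.1 -361.8   24. ]
[76.5 97.7 81.7 97.7]
86.1
-2.5
-93.9
174.5
yaw tool [[-0.006 -0.998  0.067]
 [ 0.001  0.067  0.998]
 [-1.     0.006  0.001]]
```

View pics/w2z.png

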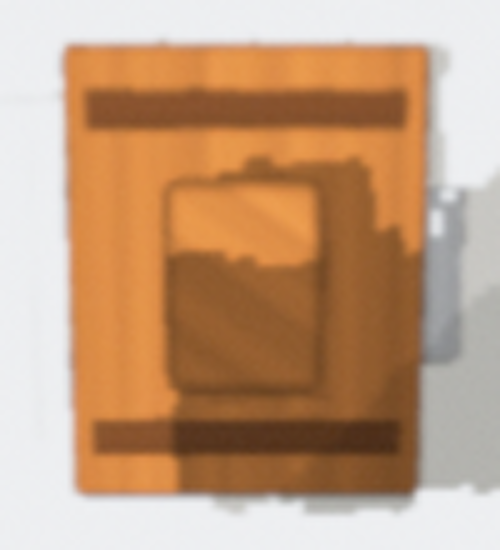

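```bash
python3 - <<'E'
from cell import env
from h import *
s=dict(np.load('w2.npz'));w=camT(env,'wrist',s)
q=lambda L:[(265+u/5,90+v/5) for u,v in L]
for L,z in [([(66,46),(427,46),(417,492),(77,492)],24),([(165,182),(322,180),(322,392),(170,392)],74)]:
    P=onz(*w,q(L),z);print(P.round(1).tolist(),P.mean(0).round(1))
    print([round(float(np.linalg.norm(P[i]-P[(i+1)%4])),1) for i in range(4)],[float(np.degrees(np.arctan2(*(P[(i+1)%4]-P[i])[1::-1])).round(1)) for i in range(4)])
E
```

```text
[[413.0, -396.3, 24.0], [418.3, -318.7, 24.0], [516.0, -325.1, 24.0], [510.7, -403.3, 24.0]] [ 464.5 -360.8   24. ]
[77.8, 98.0, 78.3, 98.0] [86.1, -3.8, -93.9, 175.9]
[[444.3, -374.2, 74.0], [445.9, -345.2, 74.0], [485.2, -347.4, 74.0], [483.2, -376.4, 74.0]] [ 464.7 -360.8   74. ]
[29.1, 39.4, 29.0, 39.0] [86.8, -3.3, -93.9, 176.7]
```

```bash
python3 - <<'E'
from cell import env
from h import *
plan(env.state(),[463,-362.3,110],rot(np.radians(86.2)),4)
E
```

```text
[22.0, 13.4, -1.2, 0.0002, 0.0003, -0.0014]
[22.0, 13.4, -1.2, 0.0002, 0.0003, -0.0014]
[21.9, 13.4, -1.2, 0.0002, 0.0003, -0.0014]
[21.9, 13.5, -1.1, 0.0002, 0.0003, -0.0014]
```

step_arm([
  [22, 13.5, -1, 0, 0, -0.0014],
  [22, 13.5, -1, 0, 0, -0.0014],
  [22, 13.5, -1, 0, 0, -0.0014],
  [22, 13.5, -1, 0, 0, -0.0014],
  [0, 0, 0, 0, 0, 0],
], grip=70)

```text
t: 3.72
eef_pos: [465.4, -352.6, 109.9]
tcp_rot: [-1.164, 1.568, 0.35]
ft_force: [0.7, -0.2, 0.8]
opening: 0.736
```

```bash
python3 - <<'E'
from cell import env
from h import *
plan(env.state(),[463,-362.3,52],rot(np.radians(86.2)),4)
E
```

```text
[14.5, 0.5, -2.5, 0.0025, 0.0003, 0.0007]
[14.5, 0.5, -2.5, 0.0025, 0.0003, 0.0007]
[14.5, 0.5, -2.5, 0.0025, 0.0003, 0.0007]
[14.5, 0.5, -2.5, 0.0025, 0.0003, 0.0007]
```

step_arm([
  [2, 2, -10, 0.008, 0, 0],
  [0, 0, 0, 0, 0, 0],
])

```text
t: 3.98
eef_pos: [464.9, -362.3, 109.7]
tcp_rot: [-1.701, 1.566, -0.193]
ft_force: [0.6, -0.2, -0.4]
opening: 0.734
```

```bash
python3 - <<'E'
from cell import env
from h import *
print(env.state()['qvel'].round(3))
plan(env.state(),[463,-362.3,52],rot(np.radians(86.2)),3)
E
```

```text
[ 0.021 -0.015 -0.001  0.002  0.008  0.005]
[19.2, 0.7, -0.0, 0.0013, -0.0002, 0.0016]
[19.2, 0.7, -0.0, 0.0013, -0.0002, 0.0016]
[19.2, 0.7, -0.0, 0.0013, -0.0002, 0.0016]
```

step_arm([
  [19, 1, 0, 0, 0, 0.0015],
  [19, 0.5, 0, 0, 0, 0.0015],
  [15, 0.5, 0, 0, 0, 0.0015],
  [0, 0, 0, 0, 0, 0],
])

```text
t: 4.47
eef_pos: [465.4, -363.2, 57.9]
tcp_rot: [-2.311, 1.565, -0.803]
ft_force: [0.3, 0.2, -0.4]
opening: 0.736
```

```bash
python3 - <<'E'
from cell import env
from h import *
print(env.state()['qvel'].round(3))
plan(env.state(),[463,-362.3,52],rot(np.radians(86.2)),1)
s=env.state();im=env.read_camera('wrist')
cv2.imwrite('pics/w3.png',im[:,:,::-1])
E
```

```text
[ 0.003 -0.018 -0.015  0.     0.008  0.001]
[5.9, 2.4, 0.8, 0.0042, -0.0041, 0.0045]
```

View pics/w3.png

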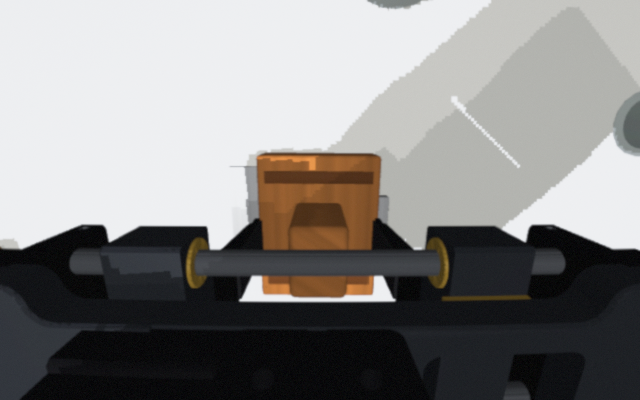

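step_arm([
  [5.5, 2, 0.5, 0.004, -0.004, 0.004],
  [0, 0, 0, 0, 0, 0],
  [0, 0, 0, 0, 0, 0],
  [0, 0, 0, 0, 0, 0],
], grip=20)

```text
t: 5.03
eef_pos: [464.1, -363.3, 54.4]
tcp_rot: [-2.178, 1.567, -0.673]
ft_force: [-0.2, -0.4, 0.4]
opening: 0.371
```

```bash
python3 - <<'E'
from cell import env
from h import *
s=env.state();print(s['qvel'].round(3),s['eef_pos'].round(1),s['ft_force'].round(1),s['opening']*95,R.from_euler('xyz',s['tcp_rot']).as_matrix().round(3).tolist())
E
```

```text
[-0.001 -0.002 -0.001 -0.001  0.    -0.001] [ 464.1 -363.3   54.4] [-0.2 -0.4  0.4] 35.23896842728947 [[0.003, -0.998, 0.066], [-0.002, 0.066, 0.998], [-1.0, -0.003, -0.002]]
```

step_arm([
  [0, 0, 0, 0, 0, 0],
  [0, 0, 0, 0, 0, 0],
], grip=0)

```text
t: 5.28
eef_pos: [464.1, -363.2, 54.5]
tcp_rot: [-2.148, 1.567, -0.643]
ft_force: [0.3, -0.1, -2.1]
opening: 0.316
```

```bash
cat >> h.py <<'E'
O=np.array([641.0,59.0,0.]);YAW=np.radians(97.5);H=54.4;DY=0.0
def dockR():
    return np.array([[np.cos(YAW),-np.sin(YAW),0],[np.sin(YAW),np.cos(YAW),0],[0,0,1]])
def tcp_for(xt,zt,deg,y=0.0,O=O,dy=DY):
    t=np.radians(deg);ex=np.array([np.cos(t),0,np.sin(t)]);ez=np.array([-np.sin(t),0,np.cos(t)])
    p=np.array([xt,y-dy,zt])+64*ex+H*ez
    return O+dockR()@p, rot(YAW,t)
def tip_of(s,O=O):
    p=dockR().T@(s['eef_pos']-O);M=dockR().T@R.from_euler('xyz',s['tcp_rot']).as_matrix()
    tip=p+H*M[:,0]-64*M[:,2]; return tip.round(2), np.degrees(np.arcsin(M[2,2])).round(2), np.degrees(np.arctan2(M[1,2],M[0,2])).round(2), np.degrees(np.arcsin(M[2,1])).round(2)
E
python3 - <<'E'
from cell import env
from h import *
s=env.state()
T,Rr=tcp_for(-45,90,28);print(T)
s2=dict(s);s2['eef_pos']=np.array([464,-363,204.])
plan(s2,T,Rr,9)
E
```

```text
[642.83136172  45.08942672 168.07852907]
[4.0, -16.8, 46.6, -0.0214, -0.0544, 0.0056]
[6.4, -17.8, 45.9, -0.0214, -0.0544, 0.0056]
[8.7, -18.8, 45.1, -0.0214, -0.0544, 0.0056]
[11.1, -19.9, 44.2, -0.0214, -0.0544, 0.0056]
[13.3, -20.9, 43.1, -0.0214, -0.0544, 0.0056]
[15.5, -21.8, 41.8, -0.0214, -0.0544, 0.0056]
[17.6, -22.8, 40.4, -0.0214, -0.0544, 0.0056]
[19.6, -23.8, 38.9, -0.0214, -0.0544, 0.0056]
[21.6, -24.7, 37.3, -0.0214, -0.0544, 0.0056]
```

step_arm([
  [-15, 0, 0, 0, 0, 0],
  [-30, 0, 0, 0, 0, 0],
  [-40, 0, 0, 0, 0, 0],
  [-40, 0, 0, 0, 0, 0],
  [-25, 0, 0, 0, 0, 0],
])

```text
t: 5.9
eef_pos: [462.6, -362.0, 209.7]
tcp_rot: [0.751, 1.569, 2.255]
ft_force: [-0.1, -0.1, -4.6]
opening: 0.315
```

step_arm([
  [4, -17, 47, -0.021, -0.054, 0.005],
  [6, -18, 46, -0.021, -0.054, 0.005],
  [9, -19, 45, -0.021, -0.054, 0.005],
  [11, -20, 44, -0.021, -0.054, 0.005],
  [13, -21, 43, -0.021, -0.054, 0.005],
  [15, -22, 42, -0.021, -0.054, 0.005],
  [17, -23, 38, -0.021, -0.054, 0.005],
  [18, -22, 30, -0.021, -0.054, 0.005],
])

```text
t: 6.9
eef_pos: [625.3, -1.8, 187.9]
tcp_rot: [-0.011, 1.13, 1.67]
ft_force: [-0.2, -1.5, -2.9]
opening: 0.316
```

step_arm([
  [0, 0, 0, 0, 0, 0],
])

```text
t: 7.02
eef_pos: [625.5, 0.2, 187.8]
tcp_rot: [-0.009, 1.129, 1.675]
ft_force: [-0.7, -0.1, -3.2]
opening: 0.312
```

```bash
python3 - <<'E'
from cell import env
from h import *
s=env.state()
print(np.abs(s['qvel']).max(),s['eef_pos'].round(1),tip_of(s))
plan(s,*tcp_for(-45,80,28),2)
E
```

```text
0.02834100394277364 [6.255e+02 2.000e-01 1.878e+02] (array([-90.89,  23.32, 111.23]), np.float64(25.29), np.float64(-0.94), np.float64(-0.23))
[22.6, -11.0, 12.9, -0.0073, -0.0237, 0.0059]
[22.8, -11.3, 12.3, -0.0073, -0.0237, 0.0059]
```

step_arm([
  [14, -8, 10, -0.006, -0.02, 0.004],
  [14, -8, 9, -0.006, -0.018, 0.004],
  [10, -6, 6, -0.003, -0.008, 0.003],
  [0, 0, 0, 0, 0, 0],
])

```text
t: 7.52
eef_pos: [643.4, 43.4, 164.0]
tcp_rot: [-0.002, 1.082, 1.701]
ft_force: [-0.7, -0.9, -2.9]
opening: 0.317
```

```bash
python3 - <<'E'
from cell import env
from h import *
s=env.state();im=env.read_camera('wrist');np.savez('w4.npz',**s)
print(np.abs(s['qvel']).max(),s['eef_pos'].round(1),tip_of(s))
cv2.imwrite('pics/w4.png',im[:,:,::-1])
im=env.read_camera('side');cv2.imwrite('pics/s4.png',cv2.resize(im[130:250,250:400,::-1],None,fx=4,fy=4,interpolation=cv2.INTER_CUBIC))
E
```

```text
0.009688588671402466 [643.4  43.4 164. ] (array([-46.75,  -0.39,  85.88]), np.float64(28.02), np.float64(0.06), np.float64(-0.05))
```

View pics/w4.png

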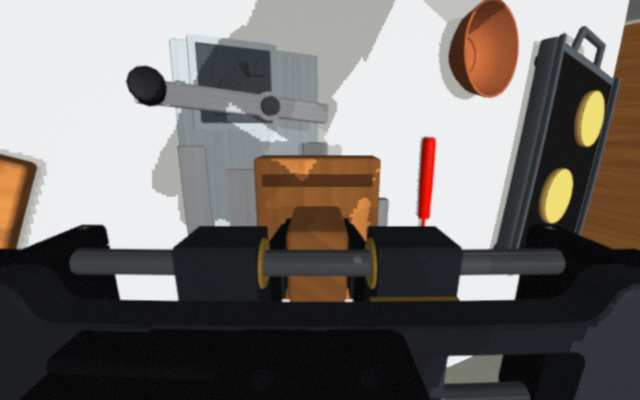

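View pics/s4.png

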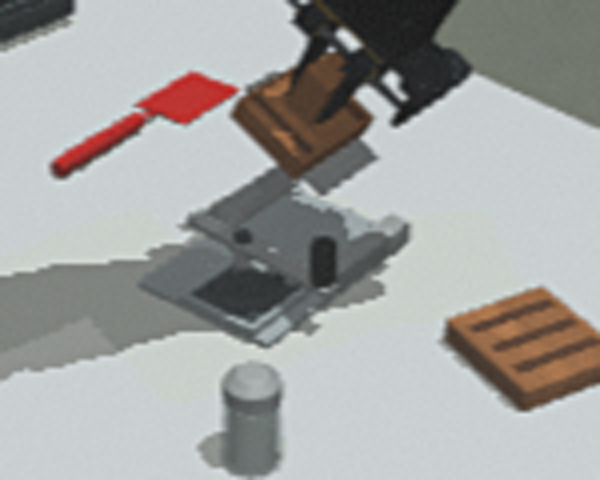

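```bash
python3 - <<'E'
from h import *
b=cv2.imread('pics/w4.png')
cv2.imwrite('pics/w4z.png',cv2.resize(b[55:235,120:395],None,fx=2.9,fy=2.9,interpolation=cv2.INTER_CUBIC))
E
```

View pics/w4z.png

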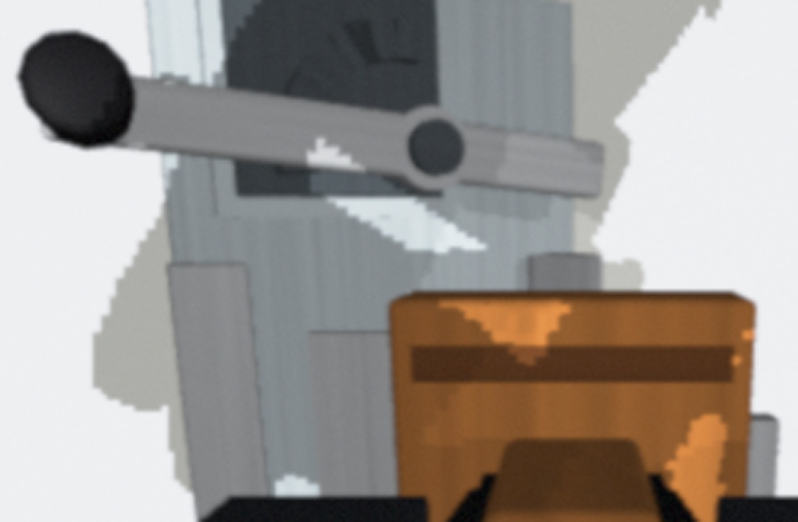

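```bash
python3 - <<'E'
from cell import env
from h import *
s=dict(np.load('w4.npz'));w=camT(env,'wrist',s)
q=lambda L:[(120+u/2.9,55+v/2.9) for u,v in L]
P=onz(*w,q([(168,264),(246,263)]),26);print('hook end dock',((P-O)@dockR()).round(1), P.round(1))
P=onz(*w,q([(436,147)]),50);print('pivot',((P-O)@dockR()).round(1))
P=onz(*w,q([(258,410)]),26);print('hook inner',((P-O)@dockR()).round(1))
P=onz(*w,q([(527,257),(599,257)]),24);print('catch inner end',((P-O)@dockR()).round(1))
P=onz(*w,q([(599,257)]),44);print('catch outer end',((P-O)@dockR()).round(1))
# lid: intersect with plane in tool frame x = H-24 (block top), z=±40
c=env.get_calibration('wrist');Th=np.array(c['hand_eye'])
def ont(px,xt):
    o,d=ray(w[0],w[1],Th,px);return o+d*((xt-o[0])/d[:,0])[:,None]
print('block top corners tool',ont(q([(392,305),(753,305)]),H-24).round(1))
print('lip corner tool',ont(q([(310,331)]),H-4).round(1))
print('rib top edge corners tool',ont(q([(510,440),(636,440)]),H-74).round(1))
E
```

```text
hook end dock [[-73.8  53.6  26. ]
 [-52.3  53.3  26. ]] [[ 5.975e+02 -2.120e+01  2.600e+01]
 [ 5.950e+02  2.000e-01  2.600e+01]]
pivot [[ 0.8 86.8 50. ]]
hook inner [[-52.5   7.8  26. ]]
catch inner end [[42.2 52.9 24. ]
 [71.7 52.3 24. ]]
catch outer end [[60.2 53.3 44. ]]
block top corners tool [[ 30.4  48.3 -37. ]
 [ 30.4  48.3  40. ]]
lip corner tool [[ 50.4  40.2 -61.5]]
rib top edge corners tool [[-19.6  32.   -8.4]
 [-19.6  32.   11.5]]
```

```bash
python3 - <<'E'
from cell import env
from h import *
plan(env.state(),*tcp_for(-46,14,28),5)
E
```

```text
[13.0, 0.1, -6.5, 0.0001, -0.0, 0.0003]
[13.0, 0.1, -6.5, 0.0001, -0.0, 0.0003]
[13.0, 0.1, -6.5, 0.0001, -0.0, 0.0003]
[13.0, 0.1, -6.5, 0.0001, -0.0, 0.0003]
[13.0, 0.0, -6.5, 0.0001, -0.0, 0.0003]
```

step_arm([
  [13, 0, -6.5, 0, 0, 0],
  [13, 0, -6.5, 0, 0, 0],
  [13, 0, -6.5, 0, 0, 0],
  [11, 0, -5.5, 0, 0, 0],
  [8, 0, -4, 0, 0, 0],
  [0, 0, 0, 0, 0, 0],
])

```text
t: 8.38
eef_pos: [642.8, 43.2, 94.6]
tcp_rot: [-0.002, 1.083, 1.699]
ft_force: [0.6, 0.3, -2.6]
opening: 0.312
```

```bash
python3 - <<'E'
from cell import env
from h import *
s=env.state()
print(np.abs(s['qvel']).max(),s['ft_force'].round(1),tip_of(s))
plan(s,*tcp_for(-50,12,28),1)
plan(s,*tcp_for(-57,11,28),1)
im=env.read_camera('side');cv2.imwrite('pics/s5.png',cv2.resize(im[150:230,270:370,::-1],None,fx=6,fy=6,interpolation=cv2.INTER_CUBIC))
E
```

```text
0.006755829378645002 [ 0.6  0.3 -2.6] (array([-46.88,   0.22,  16.56]), np.float64(27.98), np.float64(-0.07), np.float64(-0.04))
[2.5, -0.2, -4.9, -0.001, -0.0004, 0.0013]
[0.1, -0.2, -11.6, -0.001, -0.0004, 0.0013]
```

View pics/s5.png

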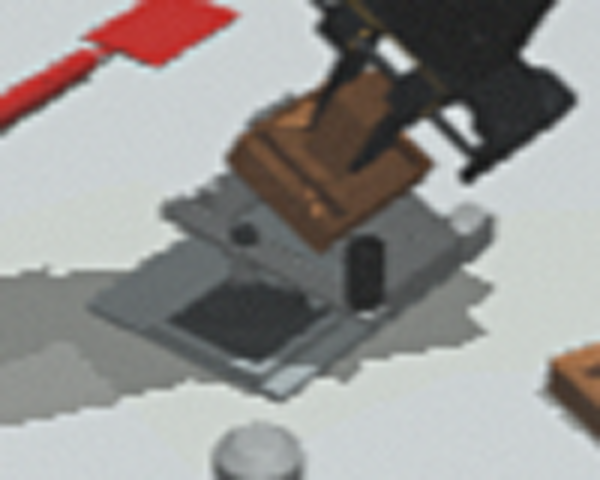

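step_arm([
  [4.5, 0, -2.4, 0, 0, 0],
  [-1.5, 0, -3, 0, 0, 0],
  [-1.5, 0, -3, 0, 0, 0],
  [0, 0, 0, 0, 0, 0],
])

```text
t: 8.93
eef_pos: [644.6, 35.9, 90.8]
tcp_rot: [-0.008, 1.083, 1.693]
ft_force: [1.0, 0.2, -3.9]
opening: 0.311
```

```bash
python3 - <<'E'
from cell import env
from h import *
s=env.state()
print(np.abs(s['qvel']).max(),s['ft_force'].round(1),(dockR().T@s['ft_force']).round(1),tip_of(s))
E
```

```text
0.004809689937652061 [ 1.   0.2 -3.9] [ 0.  -1.  -3.9] (array([-54.49,  -0.76,  12.73]), np.float64(27.92), np.float64(0.01), np.float64(-0.21))
```

step_arm([
  [-0.5, 0.3, -3, 0, 0, 0],
  [0, 0.3, -3, 0, 0, 0],
  [0, 0, 0, 0, 0, 0],
])

```text
t: 9.3
eef_pos: [644.8, 29.8, 88.4]
tcp_rot: [-0.008, 1.083, 1.693]
ft_force: [-0.2, -0.7, -2.9]
opening: 0.313
```

```bash
cat > st.py <<'E'
from cell import env
from h import *
s=env.state()
print(round(s['t'],2),np.abs(s['qvel']).max().round(3),'Fdock',(dockR().T@s['ft_force']).round(1),'M',(dockR().T@s['moment']).round(2),tip_of(s),round(s['opening']*95,1))
E
python3 st.py
```

```text
9.3 0.002 Fdock [-0.7  0.3 -2.9] M [ 0.01  0.61 -0.02] (array([-60.52,  -0.16,  10.39]), np.float64(27.92), np.float64(0.01), np.float64(-0.22)) 29.8
```

step_arm([
  [0.8, 0, -2.5, 0, 0, 0],
  [0.3, 0, -1.5, 0, 0, 0],
  [0, 0, 0, 0, 0, 0],
])

```text
t: 9.68
eef_pos: [645.1, 27.3, 86.0]
tcp_rot: [-0.008, 1.082, 1.693]
ft_force: [-0.9, 0.9, -0.7]
opening: 0.312
```

```bash
python3 st.py
```

```text
9.68 0.002 Fdock [ 1.   0.8 -0.7] M [ 0.16  0.34 -0.  ] (array([-62.9 ,  -0.2 ,   7.95]), np.float64(28.01), np.float64(0.02), np.float64(-0.22)) 29.6
```

```bash
python3 - <<'E'
from cell import env
from h import *
s=env.state()
plan(s,*tcp_for(-64,8.3,20,y=0),3)
plan(s,*tcp_for(-65.5,8.3,12,y=0),6)
E
```

```text
[2.9, -0.0, 2.0, -0.0, 0.0466, 0.0014]
[2.8, -0.0, 2.2, -0.0, 0.0466, 0.0014]
[2.7, -0.0, 2.3, -0.0, 0.0466, 0.0014]
[3.0, 0.0, 1.7, -0.0001, 0.0466, 0.0007]
[3.0, 0.0, 1.9, -0.0001, 0.0466, 0.0007]
[2.9, -0.0, 2.0, -0.0001, 0.0466, 0.0007]
[2.8, -0.0, 2.1, -0.0001, 0.0466, 0.0007]
[2.7, -0.0, 2.3, -0.0001, 0.0466, 0.0007]
[2.6, -0.0, 2.4, -0.0001, 0.0466, 0.0007]
```

step_arm([
  [2.9, 0, 2, 0, 0.047, 0.001],
  [2.8, 0, 2.2, 0, 0.047, 0.001],
  [2.7, 0, 2.2, 0, 0.047, 0.001],
  [0, 0, 0, 0, 0, 0],
])

```text
t: 10.18
eef_pos: [644.1, 36.7, 81.1]
tcp_rot: [-0.005, 1.227, 1.696]
ft_force: [0.9, -0.2, -3.9]
opening: 0.314
```

```bash
python3 st.py; python3 - <<'E'
from cell import env
from h import *
s=env.state()
plan(s,*tcp_for(-66,8.3,12,y=0),3)
E
```

```text
10.18 0.014 Fdock [-0.3 -0.9 -3.9] M [0.01 0.41 0.02] (array([-64.45,  -0.27,   8.27]), np.float64(19.69), np.float64(0.01), np.float64(-0.1)) 29.8
[2.8, 0.1, 1.7, 0.0, 0.0447, 0.0006]
[2.8, 0.1, 1.9, 0.0, 0.0447, 0.0006]
[2.7, 0.1, 2.0, 0.0, 0.0447, 0.0006]
```

step_arm([
  [2.8, 0.1, 1.7, 0, 0.045, 0.0005],
  [2.8, 0.1, 1.9, 0, 0.045, 0.0005],
  [2.7, 0.1, 2.0, 0, 0.045, 0.0005],
  [0, 0, 0, 0, 0, 0],
])

```text
t: 10.68
eef_pos: [643.0, 44.2, 74.6]
tcp_rot: [0.0, 1.36, 1.701]
ft_force: [0.1, 0.2, -1.8]
opening: 0.319
```

```bash
python3 st.py; python3 - <<'E'
from cell import env
from h import *
s=env.state()
plan(s,*tcp_for(-67.2,8.3,7,y=0),2)
E
```

```text
10.68 0.027 Fdock [ 0.1 -0.1 -1.8] M [ 0.06 -0.01  0.06] (array([-6.612e+01,  1.000e-02,  8.050e+00]), np.float64(12.06), np.float64(-0.06), np.float64(0.01)) 30.3
[2.7, 0.0, 1.8, -0.0005, 0.0442, 0.0]
[2.6, 0.0, 1.9, -0.0005, 0.0442, 0.0]
```

step_arm([
  [2.7, 0, 1.9, 0, 0.044, 0],
  [2.6, 0, 2, 0, 0.044, 0],
  [0, 0, 0, 0, 0, 0],
])

```text
t: 11.05
eef_pos: [642.5, 48.9, 70.8]
tcp_rot: [0.007, 1.444, 1.706]
ft_force: [-0.2, 2.5, -0.3]
opening: 0.312
```

```bash
python3 st.py; python3 - <<'E'
from cell import env
from h import *
s=env.state();im=env.read_camera('wrist');np.savez('w5.npz',**s)
cv2.imwrite('pics/w5.png',im[:,:,::-1])
im=env.read_camera('side');cv2.imwrite('pics/s6.png',cv2.resize(im[150:230,270:370,::-1],None,fx=6,fy=6,interpolation=cv2.INTER_CUBIC))
E
```

```text
11.05 0.039 Fdock [ 2.5 -0.1 -0.3] M [ 0.11 -0.51  0.2 ] (array([-6.682e+01,  4.000e-02,  8.690e+00]), np.float64(7.29), np.float64(-0.16), np.float64(0.05)) 29.6
```

View pics/w5.png

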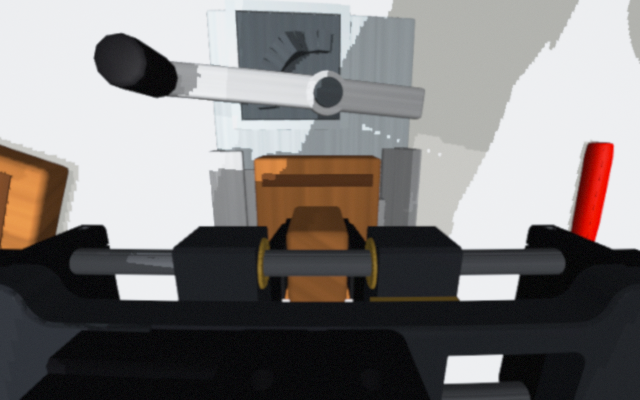

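View pics/s6.png

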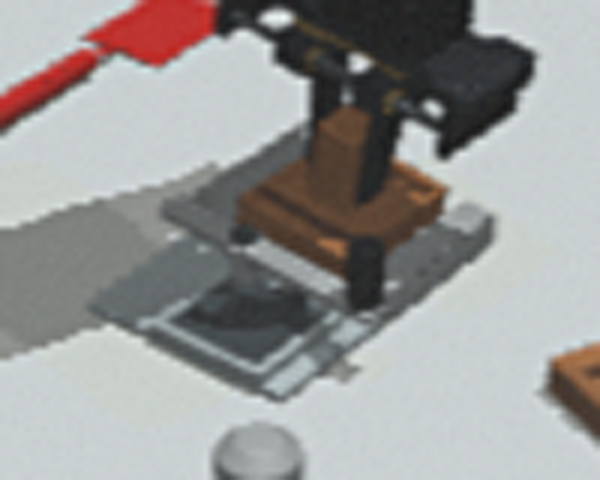

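```bash
python3 - <<'E'
from cell import env
from h import *
b=cv2.imread('pics/w5.png')
cv2.imwrite('pics/w5z.png',cv2.resize(b[130:230,195:435],None,fx=3.3,fy=3.3,interpolation=cv2.INTER_CUBIC))
E
```

```text
(no output)
```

View pics/w5z.png

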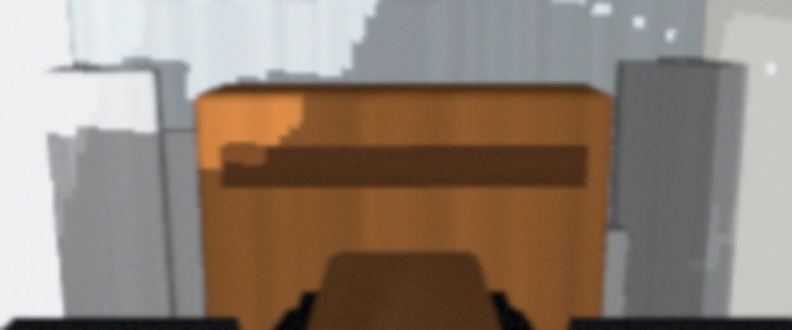

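```bash
python3 - <<'E'
from cell import env
from h import *
s=dict(np.load('w5.npz'));w=camT(env,'wrist',s)
q=lambda L:[(195+u/3.3,130+v/3.3) for u,v in L]
D=lambda L,z:((onz(*w,q(L),z)-O)@dockR()).round(1)
print('hook end z26',D([(52,68),(157,68)],26))
print('hook inner',D([(170,250)],26))
print('catch inner end z24',D([(617,62)],24),'outer z44',D([(745,66)],44))
# block top corners: lid z 24 at x=-40 and +40 heights
th=np.radians(7.3)
for x,px in((-40,(197,100)),(40,(611,97))):
    z=8.5+(64+x)*np.sin(th)+24*np.cos(th); print(x,z,D([px],z))
print('lip side edge y40',D([(180,131)],8.5+4+15*np.sin(th)))
E
```

```text
hook end z26 [[-71.5  53.9  26. ]
 [-51.5  53.6  26. ]]
hook inner [[-51.1  16.7  26. ]]
catch inner end z24 [[42.9 53.6 24. ]] outer z44 [[61.3 54.  44. ]]
-40 35.35501722859313 [[-43.2  48.1  35.4]]
40 45.520185916701166 [[34.1 48.5 45.5]]
lip side edge y40 [[-49.   39.6  14.4]]
```

```bash
python3 - <<'E'
from cell import env
from h import *
s=env.state()
plan(s,*tcp_for(-67,8,3,y=0),2)
plan(s,*tcp_for(-67,8,0,y=0),2)
E
```

```text
[2.8, 0.1, 1.9, -0.0018, 0.0378, -0.0003]
[2.7, 0.1, 2.0, -0.0018, 0.0378, -0.0003]
[4.6, 0.1, 3.1, -0.0017, 0.064, -0.0004]
[4.4, 0.1, 3.4, -0.0017, 0.064, -0.0004]
```

step_arm([
  [2.8, 0, 1.9, -0.002, 0.038, 0],
  [2.7, 0, 2.0, -0.002, 0.038, 0],
])

```text
t: 11.4
eef_pos: [641.9, 52.7, 66.7]
tcp_rot: [0.019, 1.516, 1.719]
ft_force: [-1.8, 4.0, 0.9]
opening: 0.319
```

```bash
python3 st.py
```

```text
11.4 0.398 Fdock [4.2 1.2 0.9] M [ 0.22 -0.94  0.23] (array([-67.26,   0.11,   8.89]), np.float64(3.13), np.float64(-0.11), np.float64(0.06)) 30.4
```

step_arm([
  [3, 0, 1, 0, 0.04, 0],
  [4, 0, 0.5, 0, 0.03, 0],
])

```text
t: 11.65
eef_pos: [641.3, 55.8, 62.0]
tcp_rot: [3.03, 1.558, -1.555]
ft_force: [-13.9, 2.2, 36.9]
opening: 0.317
```

```bash
python3 st.py
```

```text
11.65 0.342 Fdock [ 4.  13.5 36.9] M [ 2.12 -1.94 -0.09] (array([-67.83,   0.39,   8.35]), np.float64(-0.7), np.float64(-0.19), np.float64(0.08)) 30.1
```

step_arm([
  [0, 0, 0, 0, 0, 0],
])

```text
t: 11.78
eef_pos: [641.2, 56.1, 62.4]
tcp_rot: [3.02, 1.56, -1.565]
ft_force: [0.2, 2.0, -4.4]
opening: 0.318
```

```bash
python3 st.py; python3 - <<'E'
from cell import env
from h import *
s=env.state();im=env.read_camera('wrist');np.savez('w6.npz',**s)
b=im[:,:,::-1]
cv2.imwrite('pics/w6z.png',cv2.resize(b[130:230,195:435],None,fx=3.3,fy=3.3,interpolation=cv2.INTER_CUBIC))
im=env.read_camera('side');cv2.imwrite('pics/s7.png',cv2.resize(im[150:230,270:370,::-1],None,fx=6,fy=6,interpolation=cv2.INTER_CUBIC))
E
```

```text
11.78 0.024 Fdock [ 2.  -0.5 -4.4] M [-0.09 -0.67  0.12] (array([-67.5 ,   0.44,   8.67]), np.float64(-0.64), np.float64(-0.2), np.float64(0.08)) 30.2
```

View pics/w6z.png

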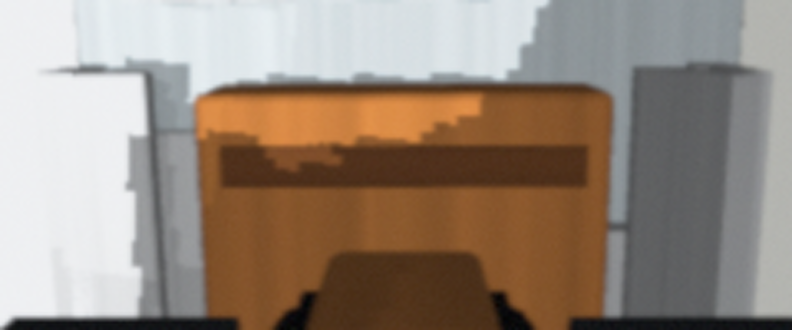

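View pics/s7.png

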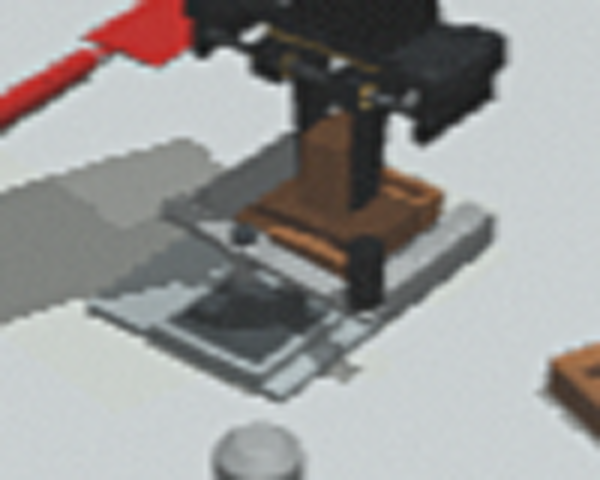

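step_arm([
  [-3, 0, 0, 0, 0, 0],
  [-1.5, 0, 0, 0, 0, 0],
])

```text
t: 12.12
eef_pos: [640.8, 56.1, 64.6]
tcp_rot: [2.646, 1.563, -1.941]
ft_force: [5.1, 8.0, -16.7]
opening: 0.314
```

```bash
python3 st.py
```

```text
12.12 0.017 Fdock [  7.3  -6.1 -16.7] M [-1.25 -0.87  0.42] (array([-67.21,   1.08,  10.7 ]), np.float64(-0.41), np.float64(-0.27), np.float64(0.22)) 29.8
```

step_arm([
  [2.3, 0, 0, 0, 0, 0],
  [0, 0, 0, 0, 0, 0],
])

```text
t: 12.38
eef_pos: [640.9, 55.9, 62.2]
tcp_rot: [2.298, 1.565, -2.29]
ft_force: [-2.1, 5.4, 3.6]
opening: 0.315
```

step_arm([
  [0, 0, 0, 0, 0, 0],
  [0, 0, 0, 0, 0, 0],
  [0, 0, 0, 0, 0, 0],
], grip=52)

```text
t: 12.75
eef_pos: [641.5, 54.1, 62.1]
tcp_rot: [2.303, 1.566, -2.286]
ft_force: [0.5, -0.3, -0.8]
opening: 0.534
```

```bash
python3 st.py
```

```text
12.75 0.007 Fdock [-0.4 -0.4 -0.8] M [ 0.04 -0.06  0.08] (array([-69.16,   0.84,   7.96]), np.float64(-0.2), np.float64(-0.45), np.float64(0.22)) 50.8
```

Released; rise straight up and look.

step_arm([
  [-15, 0, 0, 0, 0, 0],
  [-30, 0, 0, 0, 0, 0],
  [-35, 0, 0, 0, 0, 0],
  [-30, 0, 0, 0, 0, 0],
  [0, 0, 0, 0, 0, 0],
])

```text
t: 13.38
eef_pos: [642.4, 54.0, 179.5]
tcp_rot: [2.751, 1.567, -1.839]
ft_force: [-0.4, 0.1, 0.1]
opening: 0.544
```

```bash
python3 st.py; python3 - <<'E'
from cell import env
from h import *
s=env.state();im=env.read_camera('wrist');np.savez('w7.npz',**s)
b=im[:,:,::-1]
cv2.imwrite('pics/w7.png',b)
im=env.read_camera('side');cv2.imwrite('pics/s8.png',cv2.resize(im[150:230,270:370,::-1],None,fx=6,fy=6,interpolation=cv2.INTER_CUBIC))
E
```

```text
13.38 0.027 Fdock [0.1 0.4 0.1] M [-0.   -0.07  0.03] (array([-6.9350e+01, -1.0000e-01,  1.2534e+02]), np.float64(-0.22), np.float64(-0.47), np.float64(0.09)) 51.6
```

View pics/w7.png

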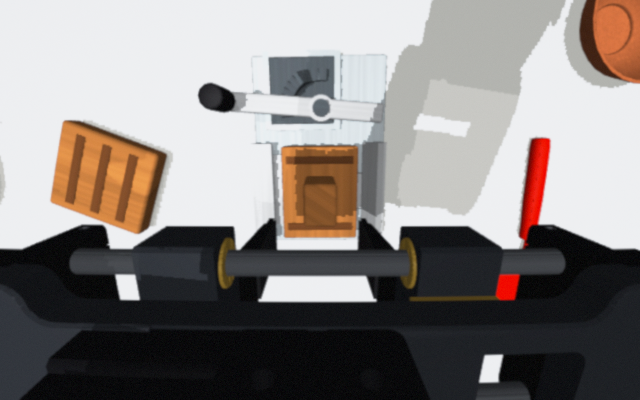

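View pics/s8.png

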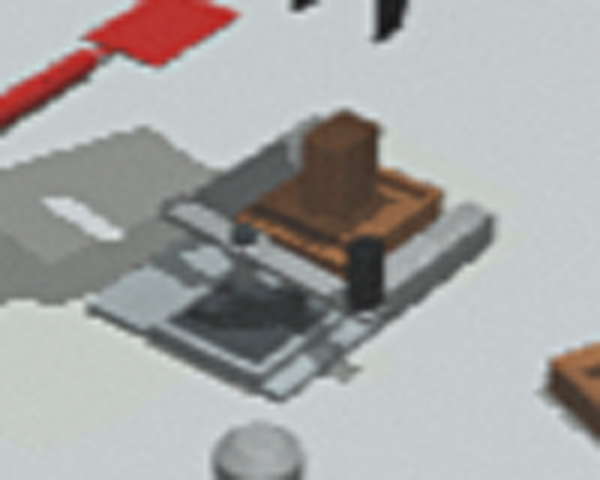

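```bash
python3 - <<'E'
from cell import env
from h import *
s=dict(np.load('w7.npz'));w=camT(env,'wrist',s)
b=cv2.imread('pics/w7.png')
cv2.imwrite('pics/w7z.png',cv2.resize(b[50:240,190:400],None,fx=3,fy=3,interpolation=cv2.INTER_CUBIC))
E
```

```text
(no output)
```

View pics/w7z.png

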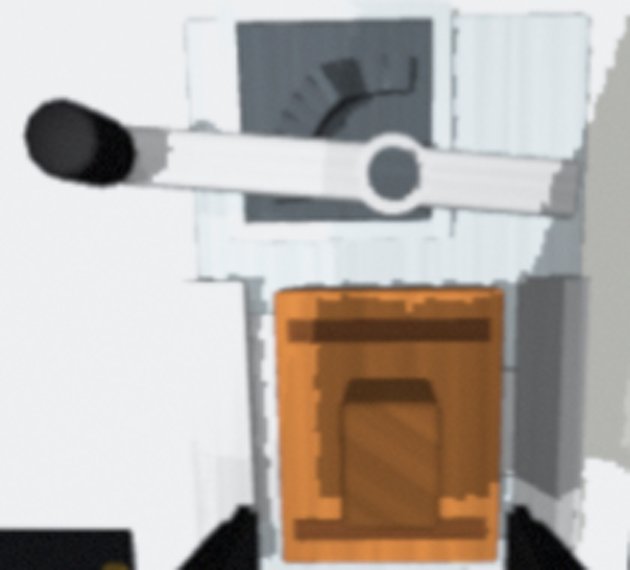

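```bash
python3 - <<'E'
from cell import env
from h import *
s=dict(np.load('w7.npz'));w=camT(env,'wrist',s)
q=lambda L:[(190+u/3,50+v/3) for u,v in L]
D=lambda L,z:((onz(*w,q(L),z)-O)@dockR()).round(1).tolist()
print('knob',D([(62,138)],88),onz(*w,q([(62,138)]),88).round(1));print('pivot50',D([(394,172)],50),D([(394,172)],46))
print('block',D([(276,293),(503,293),(497,560),(283,560)],32),'hook end',D([(190,280),(246,280)],26),'catch',D([(516,280)],24),D([(585,280)],44))
E
```

```text
knob [[-88.7, 93.8, 88.0]] [[559.5 -41.1  88. ]]
pivot50 [[0.6, 87.0, 50.0]] [[0.6, 87.3, 46.0]]
block [[-39.7, 49.1, 32.0], [37.8, 48.5, 32.0], [38.0, -48.3, 32.0], [-40.7, -47.7, 32.0]] hook end [[-70.3, 53.6, 26.0], [-50.8, 53.4, 26.0]] catch [[43.4, 52.5, 24.0]] [[62.9, 53.2, 44.0]]
```

```bash
cat >> h.py <<'E'
PIV=O+dockR()@np.array([-1.5,87.3,0])
def knob(phi,z,ex=0.0):
    return PIV+dockR()@np.array([-90*np.cos(phi),90*np.sin(phi),z]), rot(YAW-np.pi/2-phi)
def kn_of(s):
    p=dockR().T@(s['eef_pos']-PIV);M=dockR().T@R.from_euler('xyz',s['tcp_rot']).as_matrix()
    return 'r',np.hypot(p[0],p[1]).round(1),'phi',np.arctan2(p[1],-p[0]).round(3),'z',p[2].round(1),'yawphi',(-np.arctan2(M[1,2],M[0,2])-np.pi/2).round(3)
E
python3 - <<'E'
from cell import env
from h import *
s=env.state();print(PIV,knob(.074,88)[0],kn_of(s))
plan(s,*knob(.08,135),10)
E
```

```text
[554.64265289  46.11789613   0.        ] [559.76086253 -43.73645229  88.        ] ('r', np.float64(87.1), 'phi', np.float64(-1.531), 'z', np.float64(176.7), 'yawphi', np.float64(-1.563))
[4.3, 9.3, -8.7, 0.1643, -0.0007, -0.0002]
[4.2, 7.8, -10.1, 0.1643, -0.0007, -0.0002]
[4.2, 6.0, -11.2, 0.1643, -0.0007, -0.0002]
[4.2, 4.1, -12.1, 0.1643, -0.0007, -0.0002]
[4.2, 2.1, -12.6, 0.1643, -0.0007, -0.0002]
[4.2, -0.0, -12.8, 0.1643, -0.0007, -0.0002]
[4.2, -2.1, -12.6, 0.1643, -0.0007, -0.0002]
[4.2, -4.1, -12.1, 0.1643, -0.0007, -0.0002]
[4.2, -6.0, -11.2, 0.1643, -0.0007, -0.0002]
[4.2, -7.8, -10.1, 0.1643, -0.0007, -0.0002]
```

step_arm([
  [4, 9, -9, 0.164, 0, 0],
  [4, 8, -10, 0.164, 0, 0],
  [4, 6, -11, 0.164, 0, 0],
  [4, 4, -12, 0.164, 0, 0],
  [4, 2, -12.5, 0.164, 0, 0],
  [4, 0, -13, 0.164, 0, 0],
  [4, -2, -12.5, 0.164, 0, 0],
  [4, -4, -12, 0.164, 0, 0],
], grip=36)

```text
t: 14.48
eef_pos: [568.5, -24.5, 135.8]
tcp_rot: [2.912, 1.55, -3.03]
ft_force: [0.7, 0.1, 0.0]
opening: 0.376
```

step_arm([
  [4, -6, -11, 0.164, 0, 0],
  [4, -8, -10, 0.12, 0, 0],
  [0, 0, 0, 0, 0, 0],
])

```text
t: 14.85
eef_pos: [548.8, -44.2, 124.8]
tcp_rot: [3.135, 1.543, -3.103]
ft_force: [0.9, -0.5, 0.1]
opening: 0.379
```

```bash
python3 - <<'E'
from cell import env
from h import *
s=env.state();print(s['t'],np.abs(s['qvel']).max().round(3),s['opening']*95,s['eef_pos'],kn_of(s))
plan(s,*knob(.08,135),2)
E
```

```text
14.85 0.025 36.00311273947763 [548.83713271 -44.16425313 124.80697619] ('r', np.float64(90.5), 'phi', np.float64(0.195), 'z', np.float64(124.8), 'yawphi', np.float64(0.085))
[-5.2, -0.0, 5.1, -0.0024, -0.0137, -0.0001]
[-5.2, -0.1, 5.1, -0.0024, -0.0137, -0.0001]
```

step_arm([
  [-1, 0, 5.5, 0, -0.014, 0],
  [-1, 0, 5.5, 0, -0.013, 0],
  [0, 0, 0, 0, 0, 0],
])

```text
t: 15.22
eef_pos: [561.3, -42.8, 126.3]
tcp_rot: [0.307, 1.569, 0.359]
ft_force: [0.3, -0.8, 0.4]
opening: 0.379
```

```bash
python3 - <<'E'
from cell import env
from h import *
s=env.state();print(s['t'],np.abs(s['qvel']).max().round(3),s['opening']*95,s['eef_pos'],kn_of(s))
plan(s,*knob(.08,86),3)
im=env.read_camera('wrist');cv2.imwrite('pics/w8.png',im[:,:,::-1])
im=env.read_camera('side');cv2.imwrite('pics/s9.png',cv2.resize(im[130:230,270:370,::-1],None,fx=6,fy=6,interpolation=cv2.INTER_CUBIC))
E
```

```text
15.225 0.009 35.971099498308355 [561.32237518 -42.82705045 126.29519784] ('r', np.float64(89.2), 'phi', np.float64(0.056), 'z', np.float64(126.3), 'yawphi', np.float64(0.079))
[13.4, -0.3, -0.7, 0.0004, 0.0005, -0.0001]
[13.4, -0.3, -0.7, 0.0004, 0.0005, -0.0001]
[13.4, -0.3, -0.7, 0.0004, 0.0005, -0.0001]
```

View pics/w8.png

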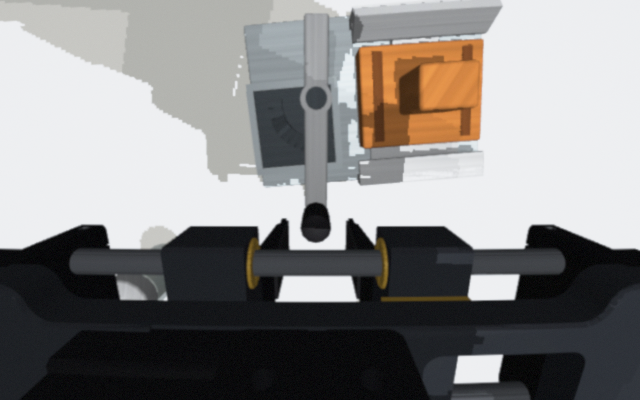

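View pics/s9.png

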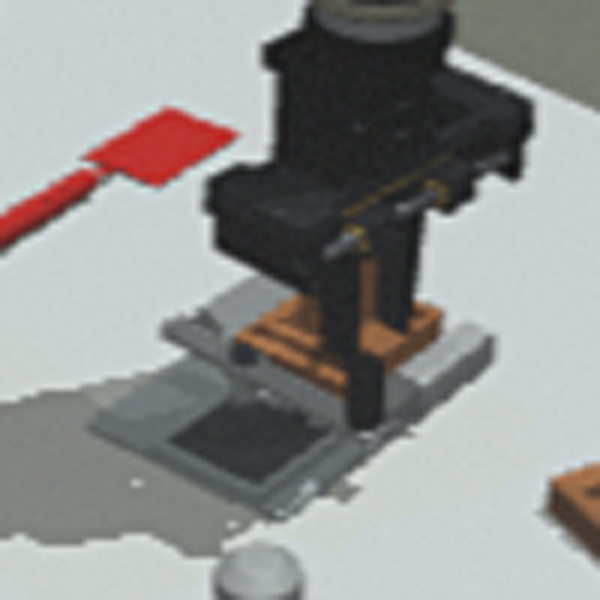

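step_arm([
  [13, 0, 0, 0, 0, 0],
  [13, 0, 0, 0, 0, 0],
  [11, 0, 0, 0, 0, 0],
  [0, 0, 0, 0, 0, 0],
])

```text
t: 15.82
eef_pos: [560.4, -42.7, 85.8]
tcp_rot: [2.342, 1.57, 2.394]
ft_force: [-0.2, -0.5, 0.1]
opening: 0.379
```

```bash
cat > kst.py <<'E'
from cell import env
from h import *
import sys
s=env.state();print(round(s['t'],2),np.abs(s['qvel']).max().round(3),round(s['opening']*95,1),'Fdock',(dockR().T@s['ft_force']).round(1),kn_of(s))
n=int(sys.argv[2]);ph=float(sys.argv[1]);p0=kn_of(s)[3]
# arc rows
R0=R.from_euler('xyz',s['tcp_rot']);P=s['eef_pos'];Rc=R0
for i in range(n):
    p,Rt=knob(p0+(ph-p0)*(i+1)/n,float(sys.argv[3]))
    d=Rc.inv().apply(p-P);w=(Rc.inv()*R.from_matrix(Rt)).as_rotvec();print([*d.round(1).tolist(),*w.round(3).tolist()]);P=p;Rc=R.from_matrix(Rt)
E
python3 kst.py 0.9 8 86
```

```text
15.82 0.007 36.0 Fdock [-0.5  0.3  0.1] ('r', np.float64(89.0), 'phi', np.float64(0.066), 'z', np.float64(85.8), 'yawphi', np.float64(0.079))
[-0.2, -0.7, -9.4, 0.091, -0.001, -0.001]
[0.0, 0.5, -9.4, 0.104, 0.0, 0.0]
[0.0, 0.5, -9.4, 0.104, 0.0, 0.0]
[0.0, 0.5, -9.4, 0.104, 0.0, 0.0]
[0.0, 0.5, -9.4, 0.104, 0.0, 0.0]
[0.0, 0.5, -9.4, 0.104, 0.0, 0.0]
[0.0, 0.5, -9.4, 0.104, 0.0, 0.0]
[0.0, 0.5, -9.4, 0.104, 0.0, 0.0]
```

step_arm([
  [0, 0, -9.4, 0.095, 0, 0],
  [0, 0.5, -9.4, 0.104, 0, 0],
  [0, 0.5, -9.4, 0.104, 0, 0],
])

```text
t: 16.2
eef_pos: [534.5, -40.5, 86.2]
tcp_rot: [0.307, 1.566, 0.048]
ft_force: [5.6, 1.9, 0.0]
opening: 0.379
```

```bash
python3 kst.py 0.9 6 86
```

```text
16.2 0.854 36.0 Fdock [ 1.2 -5.8  0. ] ('r', np.float64(88.9), 'phi', np.float64(0.359), 'z', np.float64(86.2), 'yawphi', np.float64(0.391))
[0.2, -1.0, -8.1, 0.059, 0.005, -0.002]
[0.0, 0.4, -8.1, 0.09, 0.0, 0.0]
[0.0, 0.4, -8.1, 0.09, 0.0, 0.0]
[0.0, 0.4, -8.1, 0.09, 0.0, 0.0]
[0.0, 0.4, -8.1, 0.09, 0.0, 0.0]
[0.0, 0.4, -8.1, 0.09, 0.0, 0.0]
```

step_arm([
  [0, -0.7, -8.5, 0.075, 0.005, -0.002],
  [0, 0.4, -8.5, 0.09, 0, 0],
  [0, 0.4, -8.5, 0.09, 0, 0],
  [0, 0.4, -8.5, 0.09, 0, 0],
])

```text
t: 16.7
eef_pos: [510.4, -29.3, 89.3]
tcp_rot: [0.37, 1.551, -0.247]
ft_force: [3.1, -3.6, 1.8]
opening: 0.382
```

```bash
python3 kst.py 1.1 4 88
```

```text
16.7 0.791 36.3 Fdock [-4.  -2.6  1.8] ('r', np.float64(87.4), 'phi', np.float64(0.662), 'z', np.float64(89.3), 'yawphi', np.float64(0.748))
[1.1, -2.9, -9.6, 0.024, 0.019, -0.007]
[0.0, 0.5, -9.8, 0.109, 0.0, 0.0]
[0.0, 0.5, -9.8, 0.11, 0.0, 0.0]
[0.0, 0.5, -9.8, 0.11, 0.0, 0.0]
```

step_arm([
  [1, -2.5, -10, 0.03, 0.015, -0.006],
  [0.5, 0, -10, 0.1, 0.005, 0],
  [0, 0.2, -10, 0.11, 0, 0],
  [0, 0.2, -10, 0.11, 0, 0],
])

```text
t: 17.2
eef_pos: [486.5, -7.8, 90.9]
tcp_rot: [0.82, 1.551, -0.159]
ft_force: [2.3, -5.3, 3.2]
opening: 0.379
```

```bash
python3 kst.py 1.4 4 86
```

```text
17.2 1.018 36.0 Fdock [-5.5 -1.6  3.2] ('r', np.float64(86.9), 'phi', np.float64(1.032), 'z', np.float64(90.9), 'yawphi', np.float64(1.109))
[4.8, -3.4, -8.1, 0.015, 0.014, -0.015]
[0.0, 0.4, -8.3, 0.092, 0.0, 0.0]
[0.0, 0.4, -8.3, 0.092, -0.0, 0.0]
[-0.0, 0.4, -8.3, 0.092, 0.0, -0.0]
```

step_arm([
  [2, -2.5, -9, 0.03, 0.012, -0.012],
  [2, -0.5, -9, 0.09, 0.003, 0],
  [1, 0.2, -9, 0.09, 0, 0],
  [1, 0.2, -8.5, 0.09, 0, 0],
])

```text
t: 17.7
eef_pos: [467.8, 22.1, 85.7]
tcp_rot: [1.832, 1.566, 0.543]
ft_force: [0.1, 0.2, -0.0]
opening: 0.376
```

```bash
python3 kst.py 1.6 3 84; python3 - <<'E'
from cell import env
import cv2
im=env.read_camera('side');cv2.imwrite('pics/s10.png',cv2.resize(im[130:230,250:370,::-1],None,fx=6,fy=6,interpolation=cv2.INTER_CUBIC))
E
```

```text
17.7 0.872 35.8 Fdock [ 0.2 -0.1 -0. ] ('r', np.float64(90.1), 'phi', np.float64(1.432), 'z', np.float64(85.7), 'yawphi', np.float64(1.42))
[1.7, 0.3, -5.0, 0.068, -0.001, -0.005]
[0.0, 0.1, -5.0, 0.056, 0.0, 0.0]
[0.0, 0.1, -5.0, 0.056, 0.0, 0.0]
```

View pics/s10.png

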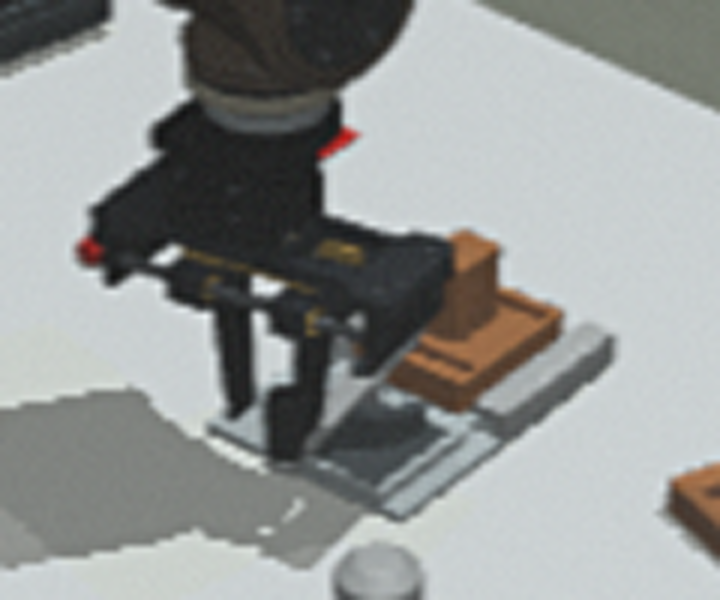

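step_arm([
  [0.7, 0.2, -5, 0.06, 0, 0],
  [0, 0.1, -5, 0.056, 0, 0],
  [0, 0.1, -5, 0.056, 0, 0],
  [0, 0, 0, 0, 0, 0],
])

```text
t: 18.25
eef_pos: [465.4, 37.1, 85.7]
tcp_rot: [1.794, 1.565, 0.331]
ft_force: [-0.1, 0.2, -0.7]
opening: 0.376
```

```bash
python3 kst.py 1.6 1 84; python3 - <<'E'
from cell import env
import cv2
im=env.read_camera('wrist');cv2.imwrite('pics/w11.png',im[:,:,::-1])
im=env.read_camera('side');cv2.imwrite('pics/s11.png',cv2.resize(im[130:230,250:370,::-1],None,fx=6,fy=6,interpolation=cv2.INTER_CUBIC))
E
```

```text
18.25 0.028 35.7 Fdock [ 0.2  0.1 -0.7] ('r', np.float64(89.7), 'phi', np.float64(1.6), 'z', np.float64(85.7), 'yawphi', np.float64(-4.689))
[1.6, -0.3, 0.0, 0.006, -0.001, -0.006]
```

View pics/s11.png

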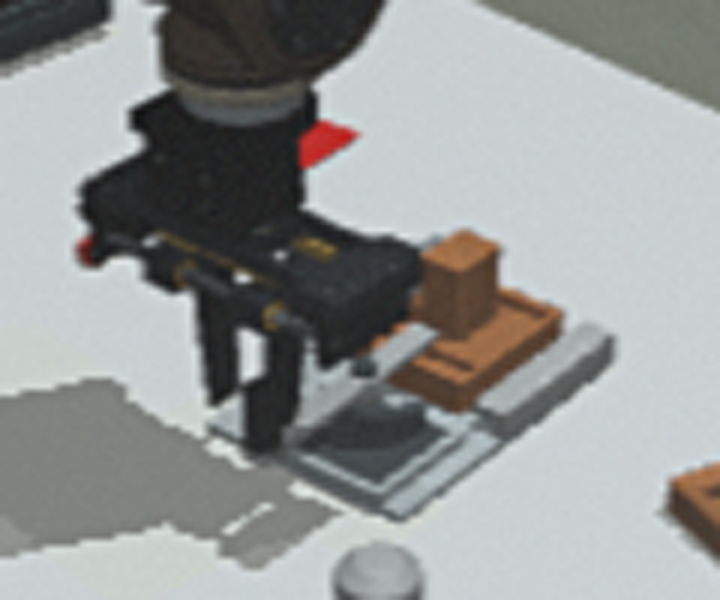

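View pics/w11.png

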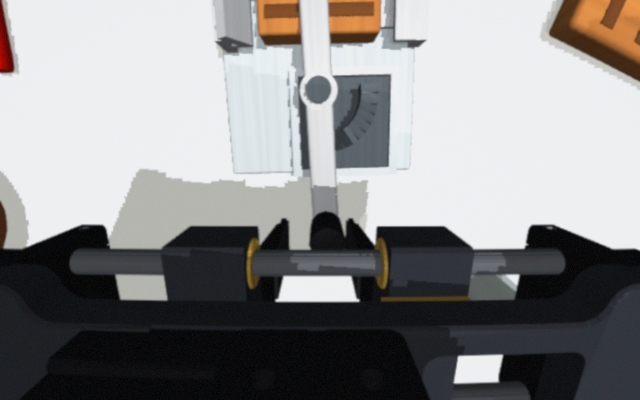

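step_arm([
  [0.5, 0, -3, 0.03, 0, 0],
  [0, 0, -3, 0.03, 0, 0],
  [0, 0, 0, 0, 0, 0],
])

```text
t: 18.73
eef_pos: [465.1, 42.5, 85.3]
tcp_rot: [1.744, 1.564, 0.219]
ft_force: [-0.3, -3.2, 0.6]
opening: 0.377
```

```bash
python3 kst.py 1.7 1 84
```

```text
18.73 0.008 35.8 Fdock [-3.1  0.7  0.6] ('r', np.float64(89.6), 'phi', np.float64(1.661), 'z', np.float64(85.3), 'yawphi', np.float64(-4.627))
[1.3, -0.3, -3.5, 0.044, -0.001, -0.006]
```

step_arm([
  [0, 0, 5.5, -0.05, 0, 0],
  [0, 0, 0, 0, 0, 0],
  [-15, 0, 0, 0, 0, 0],
  [-25, 0, 0, 0, 0, 0],
  [-40, 0, 0, 0, 0, 0],
  [-40, 0, 0, 0, 0, 0],
  [-40, 0, 0, 0, 0, 0],
  [0, 0, 0, 0, 0, 0],
])

```text
t: 19.73
eef_pos: [463.7, 38.5, 249.4]
tcp_rot: [2.276, 1.566, 0.795]
ft_force: [-0.1, 0.3, 0.0]
opening: 0.379
```

```bash
python3 kst.py 1.6 1 84; python3 - <<'E'
from cell import env
from h import *
s=env.state();np.savez('w12.npz',**s)
im=env.read_camera('wrist');cv2.imwrite('pics/w12.png',im[:,:,::-1])
im=env.read_camera('side');cv2.imwrite('pics/s12.png',im[:,:,::-1]);cv2.imwrite('pics/s12z.png',cv2.resize(im[150:230,260:370,::-1],None,fx=7,fy=7,interpolation=cv2.INTER_CUBIC))
im=env.read_camera('top');cv2.imwrite('pics/t12.png',im[:,:,::-1])
E
```

```text
19.73 0.048 36.0 Fdock [0.3 0.1 0. ] ('r', np.float64(91.3), 'phi', np.float64(1.618), 'z', np.float64(249.4), 'yawphi', np.float64(-4.671))
[165.4, 0.7, 2.2, -0.012, -0.003, -0.004]
```

View pics/s12z.png

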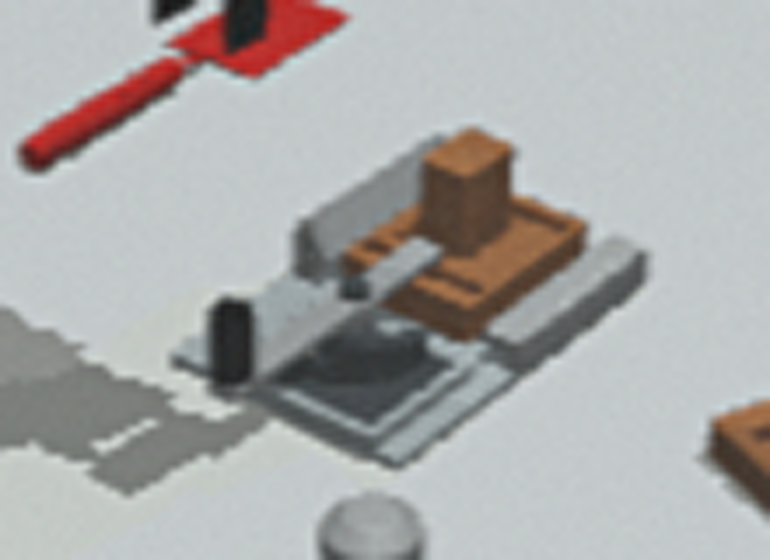

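View pics/w12.png

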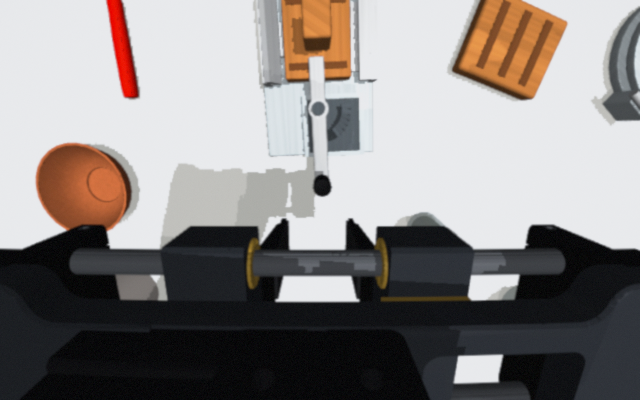

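View pics/t12.png

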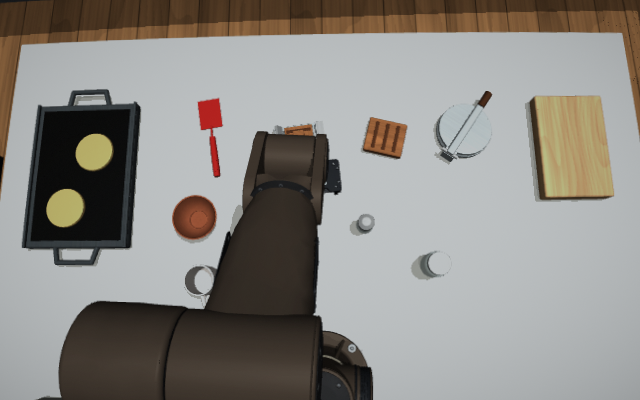

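```bash
python3 - <<'E'
from cell import env
from h import *
s=dict(np.load('w12.npz'));w=camT(env,'wrist',s);sd=camT(env,'side')
b=cv2.imread('pics/w12.png');m=(b.max(2)<70).astype(np.uint8);m[:165]=0;m[205:]=0;m[:,:300]=0;m[:,345:]=0
ys,xs=np.nonzero(m);print('knob wrist bbox',xs.min(),xs.max(),ys.min(),ys.max())
a=cv2.imread('pics/s12.png');n=(a.max(2)<70).astype(np.uint8)[185:210,285:300];y2,x2=np.nonzero(n);print('side bbox',x2.min()+285,x2.max()+285,y2.min()+185,y2.max()+185)
D=lambda p,z:((onz(*w,p,z)-O)@dockR()).round(1)
for z in(80,88,95): print(z,'knob',D([(322,186)],z),'side',((onz(*sd,[(292.9,193.8)],z)-O)@dockR()).round(1))
print('pivot',D([(317.5,108.5)],42))
o,d=ray(*w,[(322.5,186)]);o2,d2=ray(*sd,[(292.9,194)]);p,e=tri([(o,d[0]),(o2,d2[0])]);print('tri',p,e,(dockR().T@(p-O)).round(1))
cv2.imwrite('pics/w12z.png',cv2.resize(b[0:205,250:390],None,fx=2.9,fy=2.9,interpolation=cv2.INTER_CUBIC))
E
```

```text
knob wrist bbox 314 330 175 195
side bbox 290 295 193 204
80 knob [[ -1.2 174.8  80. ]] side [[ -5.  175.8  80. ]]
88 knob [[ -1.1 173.2  88. ]] side [[-12.9 184.8  88. ]]
95 knob [[ -1.1 171.9  95. ]] side [[-19.8 192.6  95. ]]
pivot [[ 0.4 87.2 42. ]]
tri [468.21697176  33.67232649  77.69199843] [np.float64(0.9693302144799738), np.float64(0.9693302144801521)] [ -2.6 174.6  77.7]
```

View pics/w12z.png

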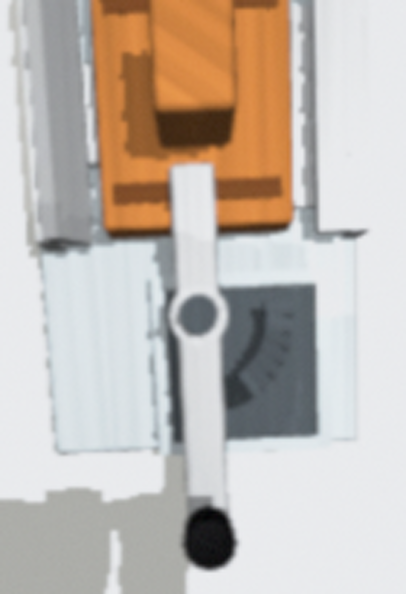

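```bash
python3 - <<'E'
from cell import env
print(env.job_done()); print(env.state()['t'])
E
```

```text
the job is handed in; nothing more can be done
None
the job is handed in; nothing more can be done
```

I clipped the lid rest into the dock, swung the lock handle over its hump into the low notch, then lifted the arm clear and handed the job in at about 19.9 s.

- **Lid rest:** The block sits flat. After the click, a pull up met about 17 N after roughly 2 mm of play, so the foot is under the tall rail. The block is centred along the rails to within about 1 mm, with about 5 mm from block end to rail end.
- **Lock:** The knob top measured about 78 mm above the counter (80 is locked, 88 open). The lever angle measured about 1.55 rad (1.571 is locked), and in the wrist picture the tongue lies over the block. A last nudge met about 3 N at the stop.
- **Forces:** The highest wrist reading I saw at the end of a move was about 40 N, as the foot clicked in.
- **Other things:** The ones visible in the last top picture look unmoved. The arm hid part of the mug there.
- **Disagreement:** The wrist and top cameras differed by a steady 3 to 4 mm. I aimed about midway and relied on contact forces for the fit.

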